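# Put the left-over foot caps away in the parts case

## Robot

A 6-joint arm with a two-finger parallel gripper is mounted at the origin on the work surface. World frame = base frame: x ahead of the robot, y to its left, z up, the work surface at z = 0. Lengths are in m, angles in rad, forces in N, time in s.
With the tool pointing down it reaches from about 0.375 to 0.9 m from the base axis. Payload 3.1 kg.
Tool frame: the origin (TCP) lies midway between the tips of the shut fingers; the grasp point (between the pads) lies 19 mm behind it; z points along the fingers, y is the line along which they close (so a half turn about z gives the same grasp; the last joint's range is limited). The gripper opens to 85 mm and grips with 20 to 120 N. Pads are 22 mm wide; open, the fingers measure 114 mm over their backs; the gripper's body (76 mm by 85 mm) begins 54 mm behind the grasp point. The pads swing forward as they close: fully open they stand 13 mm farther back than shut.
Start: joints at [0.935, 0.527, 1.433, -0, 1.181, -0.178], TCP at [0.276, 0.561, 0.231] pointing down, gripper open.
Joint ranges: [-3.08, 3.08], [-0.75, 2.2], [0.22, 2.44], [-1.43, 4.57], [0, 2.65], [-2.85, 2.85]. Speed limits (rad/s): [2.79, 2.79, 3.14, 3.14, 3.14, 3.14].

## Interface

Orientations are given as a unit quaternion [x, y, z, w].
In Python, from station import manip gives the robot as it stands.
- The arm moves only by the tool drive_tool, never from a script. Its argument "motion" is a list that holds one entry, the list of rows, each a list of 5 numbers: the finger opening in mm, from 0 to 85.4, then the shift along the tool's x, y, z in units of 30 mm (1.0 is 30 mm), then the turn about the tool's z in units of 8 degrees (1.0 is 8 degrees). In form: [[[fingers, x, y, z, yaw], ...]]. A call has 1 to 10 rows; each row is the pose to reach, as a shift and turn from the pose commanded when the call began, along the tool's axes at that moment; what a row does not reach only later rows make up. A row lasts 1/10 s, in which the tool goes at most 50 mm and 8.59 degrees, less where a joint would pass 70% of its speed; a pose out of reach is approached as far as the arm can. A call with a gripper value outside its range is refused whole. The fingers move at their own pace and stop on an object; "squeeze" is the grip in N (left out, the last holds). Time passes only in rows, so rows that repeat a pose let the fingers close. It gives the time, the measured TCP pose, the force, the opening and the grip force at its end, in the units of the state.
- manip.sense(): the state, without advancing time (a new reading comes with each control period).
- manip.snapshot(name): name is "scene" or "side" or "wrist"; returns the picture (400x640x3 uint8, red, green, blue); there is no depth.
- manip.camera_model(name): a dict with "fov_y" (degrees; the focal length in pixels is half the picture's height over the tangent of half this angle, whatever the lens; pixels are square), "cx", "cy" (the principal point, pixels), "k1" (the pictures are not rectified: a ray, as slopes to the right and down, at radius r is drawn at 1 + k1 r^2 times it, then the intrinsics apply), "origin" and "orientation" of the camera in the world. Camera axes: x right, y up, looking along -z (the intrinsics and any distortion apply to the point x, -y, -z); pixel columns grow to the right and rows downward; lengths in m; the calibration is good to about 2 mm. A picture is of the moment at which its call begins: read the wrist's pose just before it. camera_model takes no time and is no camera call; for the wrist camera it gives the pose at the moment of the call.
- manip.sign_off(): hands the job in; it is judged then, once.
The state is a dict: "t": time; "q": joint angles; "qd": joint speeds; "tau": joint torques, N m; "tcp_pos": TCP position; "tool_rot": TCP orientation; "force": force on the tool from outside, world axes, zero at the start; "ft_torque": the same for the moment, N m; "finger_gap": opening from 0.0 (shut) to 1.0 (fully open); "gripper_force": force on a finger pad.
Only numpy, scipy, OpenCV 4.12 (cv2) and the standard library are available. Lean on these libraries where they do the work, as an engineer would, in place of code of your own. Each camera call takes 0.05 s, during which the arm holds its last target. There are 200 camera calls.

## Task

Open the lid of the steel parts case right back until it is against its stop. Then draw the parts tray out from under the half-built shelf frame without knocking the frame, tip the four loose foot caps off the tray into the case, and set the empty tray down flat on the table. Leave the lid fully open and the other things where they are.

Things in the scene. Friction and masses are not known exactly. Their poses are not given: they have to be found in the camera images.
- case: grey sheet-steel parts case, fixed in place: body 150 mm deep (its x) x 200 mm wide (its y) x 85 mm high, walls and floor 4 mm, open top covered by the hinged lid. Origin at the middle of its underside; its x points from the front (robot side) to the hinged back, z up.
- case_in (a point): middle of the case's inner floor, 4 mm above the table. The case may stand on the left or on the right; the shelf frame has the other side
- lid (a joint): hinge angle of the case's lid: 0 shut, growing as the front edge goes up and back; the stop lugs meet the case's back at 1.80 rad (103 degrees). The hinge is stiff (about 0.4 N m) and the lid (0.3 kg) stays at any angle where it is left; it starts shut or up to 0.45 rad ajar
- lid_hinge (a point): middle of the lid's hinge pin, at x 81, y 0, z 80 mm of the case, the pin lying along the case's y; its axes turn with the lid and equal the case's when shut
- lid_handle (a point): middle of the round bar of the bow handle on the lid's front edge: bar 10 mm thick and 90 mm long, along the case's y, its centre 40 mm out from the lid's front skirt (the skirt is 20 mm tall). It lies 200 mm from the hinge pin, straight out in front of it at the pin's height when shut. The lid is 160 x 210 mm, its top 12 mm above the pin
- tray: galvanised parts tray, 0.22 kg: floor 120 mm long (its x) x 110 mm wide x 4 mm thick, side walls 22 mm high, rear wall 58 mm high at -x, no wall at the mouth (+x); a flat handle sticks out of the rear wall. Origin at the middle of the floor's underside, z up.
- tray_grip (a point): point to hold on the tray's handle, at x -108, y 0, z 50 mm of the tray; the handle is a bar 18 mm wide (tray's y), 14 mm thick (z), reaching from x -60 to -122 mm. The tray starts flat on the table, pushed under the frame's front beam, its handle to the front: the handle's end stands 28 to 40 mm out in front of the beam's front face
- tray_mouth (a point): middle of the floor's front edge at the tray's open mouth, x 60, y 0, z 4 mm of the tray
- frame: half-built bench shelf of galvanised slotted angle, fixed, deck not laid: 335 mm wide (y), 240 deep, 158 high, corner posts 30 mm wide, an angle beam round the top (123 to 158 mm above the table). Origin on the table below the front beam, x away from the robot. Front faces of beam and posts at x -15 mm, front beam back to x 24; below 123 mm the front is open, 272 mm between the post feet
- cap0: foot cap for an angle post: black plastic, L-shaped in plan, 34 x 34 mm over the outside, legs 13 mm wide, 24 mm tall, 22 g; one of four alike, lying loose in the tray at the start; they slide when the tray is tipped 25 to 35 degrees. Origin at the middle of its 34 mm square underside, z up
- cap1: foot cap for an angle post: black plastic, L-shaped in plan, 34 x 34 mm over the outside, legs 13 mm wide, 24 mm tall, 22 g; one of four alike, lying loose in the tray at the start; they slide when the tray is tipped 25 to 35 degrees. Origin at the middle of its 34 mm square underside, z up
- cap2: foot cap for an angle post: black plastic, L-shaped in plan, 34 x 34 mm over the outside, legs 13 mm wide, 24 mm tall, 22 g; one of four alike, lying loose in the tray at the start; they slide when the tray is tipped 25 to 35 degrees. Origin at the middle of its 34 mm square underside, z up
- cap3: foot cap for an angle post: black plastic, L-shaped in plan, 34 x 34 mm over the outside, legs 13 mm wide, 24 mm tall, 22 g; one of four alike, lying loose in the tray at the start; they slide when the tray is tipped 25 to 35 degrees. Origin at the middle of its 34 mm square underside, z up
- mug: Bystander, to be left where it is: white mug, 76 mm across, 85 mm high, behind the case. Origin under its middle
- wrench: Bystander, to be left where it is: steel spanner 150 mm long lying on the table in front of the case. Origin under its middle
- measure: Bystander, to be left where it is: tape measure 62 x 32 x 58 mm, standing under the frame beside the tray. Origin under its middle
- bolt_pot: Bystander, to be left where it is: small steel pot, 44 mm across, 55 mm high, under the frame on the tray's other side. Origin under its middle
- jar: Bystander, to be left where it is: jar 58 mm across, 130 mm high, between the case and the frame, nearer the robot. Origin under its middle
- tape_roll: Bystander, to be left where it is: roll of packing tape lying flat, 96 mm across, 48 mm high, at the right. Origin under its middle
- hammer: Bystander, to be left where it is: hammer 260 mm long lying at the left. Origin under its middle
Not all that is in view belongs to the job. What is shaped like the tray but turquoise is not meant.

How it is judged:
On the way, in this order (a step that is already met when the one before it is completed fails the run):
1. the lid is open against its stop (value of joint lid above 1.73 rad), for 0.2 s.
2. all four foot caps lie in the case, slid off the tray, which is still tipped (x of cap0 in the frame of case between -0.073 and 0.073 m and y of cap0 in the frame of case between -0.098 and 0.098 m and z of each of cap0, cap1, cap2, cap3 in the frame of case below 0.075 m and x of cap1 in the frame of case between -0.073 and 0.073 m and y of cap1 in the frame of case between -0.098 and 0.098 m and x of cap2 in the frame of case between -0.073 and 0.073 m and y of cap2 in the frame of case between -0.098 and 0.098 m and x of cap3 in the frame of case between -0.073 and 0.073 m and y of cap3 in the frame of case between -0.098 and 0.098 m and angle between tray's own z axis and vertical above 0.3 rad), for 0.1 s.
At the end, for the whole second after the job is handed in: the lid stands within 4 degrees of its stop (over 1.73 rad), all four foot caps lie inside the case below its rim, and the tray stands flat (within 3.4 degrees) and still on the table, let go (value of joint lid above 1.73 rad and x of cap0 in the frame of case between -0.073 and 0.073 m and y of cap0 in the frame of case between -0.098 and 0.098 m and z of each of cap0, cap1, cap2, cap3 in the frame of case below 0.075 m and x of cap1 in the frame of case between -0.073 and 0.073 m and y of cap1 in the frame of case between -0.098 and 0.098 m and x of cap2 in the frame of case between -0.073 and 0.073 m and y of cap2 in the frame of case between -0.098 and 0.098 m and x of cap3 in the frame of case between -0.073 and 0.073 m and y of cap3 in the frame of case between -0.098 and 0.098 m and angle between tray's own z axis and vertical below 0.06 rad and height (world z) of tray between -0.005 and 0.006 m and linear speed of tray below 0.02 m/s); the robot touches nothing.
It fails at once if the shelf frame is knocked by the robot or the tray (more than 15 N) (contact force between any of the arm, the fingers, tray and frame above 15 N).
It fails at once if one of the bystanders (mug, spanner, tape measure, pot, jar, tape roll, hammer) is moved more than 30 mm (distance of any of mug, wrench, measure, bolt_pot, jar, tape_roll, hammer from where it was at the start of the episode above 0.03 m).
It also fails if it takes over 72 s, if anything falls off the work surface, if the arm or the gripper's body presses on something with over 40 N, if the wrist force passes 120 N, or if a joint passes its speed limit or range.

## Working session

There is one attempt and no reset: what is moved stays moved. The work goes in short steps, Python scripts to look and compute and a tool call to move; the robot and the scene stay as the last step left them, time stands still between calls to the robot, and variables do not carry over. Pictures are saved under pics/ and viewed, at most 10 in all, crops included, and the job is handed in when it is done.

Besides the shell and the picture viewer there is one more tool, called after "Request:" as name(argument=value, ...), one argument or row to a line, values as JSON. drive_tool: Moves the arm, as the interface text tells. Its arguments: {"type":"object","properties":{"motion":{"type":"array","items":{"type":"array","items":{"type":"array","items":{"type":"number"}}}},"squeeze":{"type":"number"}},"required":["motion"]}

```bash
mkdir -p pics; ls; python3 - <<'E'
from station import manip
import cv2,numpy as np
a=manip.snapshot("scene");b=manip.snapshot("side")
cv2.imwrite("pics/scene.png",a[:,:,::-1]);cv2.imwrite("pics/side.png",b[:,:,::-1])
for n in("scene","side","wrist"):print(n,manip.camera_model(n))
print(manip.sense())
E
```

```text
pics
scene {'fov_y': 53.34769160500596, 'cx': 321.6373019859051, 'cy': 196.7175892227419, 'k1': -0.04219347135688923, 'origin': array([1.14164733, 0.67293576, 0.79019768]), 'orientation': array([0.17347093, 0.41769405, 0.82050271, 0.34959236])}
side {'fov_y': 57.146757488025976, 'cx': 322.7094164388578, 'cy': 201.62476878764733, 'k1': -0.04898459058336642, 'origin': array([1.14796664, 0.51635321, 0.7131775 ]), 'orientation': array([0.19873236, 0.38878391, 0.7974859 , 0.41637574])}
wrist {'fov_y': 66.77603148704202, 'cx': 321.11686963976564, 'cy': 197.54731600030556, 'k1': -0.0010166014252430027, 'origin': array([0.2133341 , 0.59008091, 0.37313641]), 'orientation': array([-0.11709341, -0.07149323,  0.52394307,  0.84063161])}
{'t': 0.1, 'q': array([ 9.35513101e-01,  5.28384688e-01,  1.43376198e+00, -9.58800247e-07,
        1.18141937e+00, -1.78512678e-01]), 'qd': array([ 7.43150305e-05, -2.46121553e-03, -3.27493952e-03, -4.87319438e-04,
        1.48970472e-03, -2.68751762e-05]), 'tau': array([-3.89102106e-04, -4.43311357e+01, -1.78583783e+01, -2.30768528e-04,
        3.90796762e-03, -2.69020859e-07]), 'tcp_pos': array([0.2752512 , 0.56041009, 0.2304283 ]), 'tool_rot': array([ 2.26404734e-01,  9.74032814e-01, -9.06308723e-04, -3.90089290e-04]), 'force': array([ 0.78073629, -0.55888358, -0.39952017]), 'ft_torque': array([ 0.01917606, -0.03677355, -0.03140679]), 'gripper_force': 0.0, 'finger_gap': 1.0000470515351174}
```

View pics/scene.png

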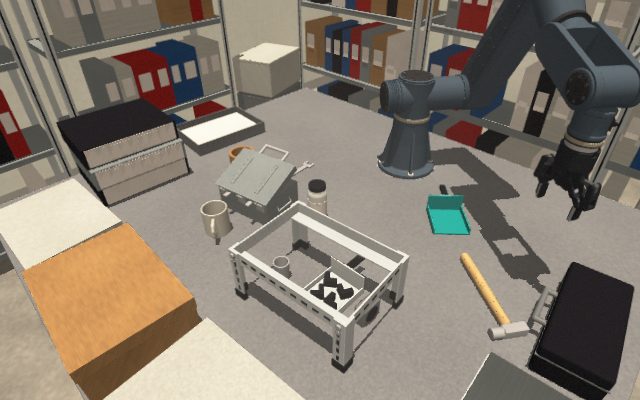

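View pics/side.png

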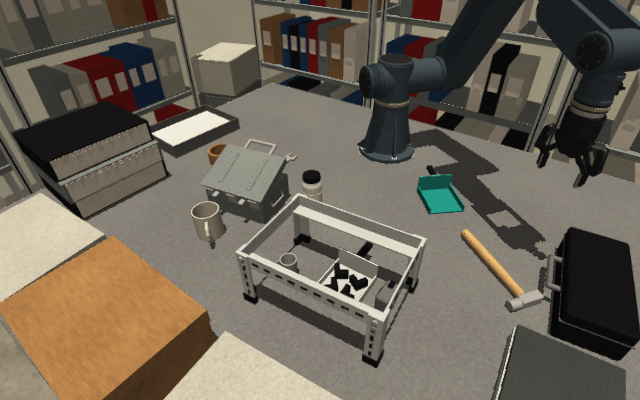

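The case is at image left (about 258,185 in scene, robot's right side) with its lid slightly ajar. The frame is at about (320,285), with the tray and caps at (330,290) under it and the handle towards the robot. The jar is at (317,195) and the mug at (214,218). Next I'll zoom in for measurable points.

```bash
cat > h.py <<'E'
import numpy as np,cv2
from scipy.spatial.transform import Rotation as R
from station import manip
def ray(cm,uv):
    f=200/np.tan(np.radians(cm["fov_y"])/2)
    K=np.array([[f,0,cm["cx"]],[0,f,cm["cy"]],[0,0,1.]])
    p=cv2.undistortPoints(np.array([[uv]],float),K,np.array([cm["k1"],0,0,0.]))[0,0]
    d=R.from_quat(cm["orientation"]).apply([p[0],-p[1],-1]);return np.array(cm["origin"]),d/np.linalg.norm(d)
def plane(cm,uv,z):
    o,d=ray(cm,uv);return o+d*(z-o[2])/d[2]
def tri(c1,u1,c2,u2):
    o1,d1=ray(c1,u1);o2,d2=ray(c2,u2)
    s=np.linalg.lstsq(np.c_[d1,-d2],o2-o1,rcond=None)[0]
    a,b=o1+s[0]*d1,o2+s[1]*d2;return (a+b)/2,np.linalg.norm(a-b)
def proj(cm,P):
    f=200/np.tan(np.radians(cm["fov_y"])/2)
    p=R.from_quat(cm["orientation"]).inv().apply(np.array(P)-cm["origin"]);m=np.array([p[0],-p[1]])/-p[2]
    return m*(1+cm["k1"]*(m@m))*f+[cm["cx"],cm["cy"]]
E
python3 - <<'E'
import cv2
a=cv2.imread("pics/scene.png")[140:320,195:420];cv2.imwrite("pics/c1.png",cv2.resize(a,None,fx=3.3,fy=3.3,interpolation=cv2.INTER_CUBIC))
a=cv2.imread("pics/side.png")[130:310,195:430];cv2.imwrite("pics/c2.png",cv2.resize(a,None,fx=3.3,fy=3.3,interpolation=cv2.INTER_CUBIC))
E
```

```text
(no output)
```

View pics/c1.png

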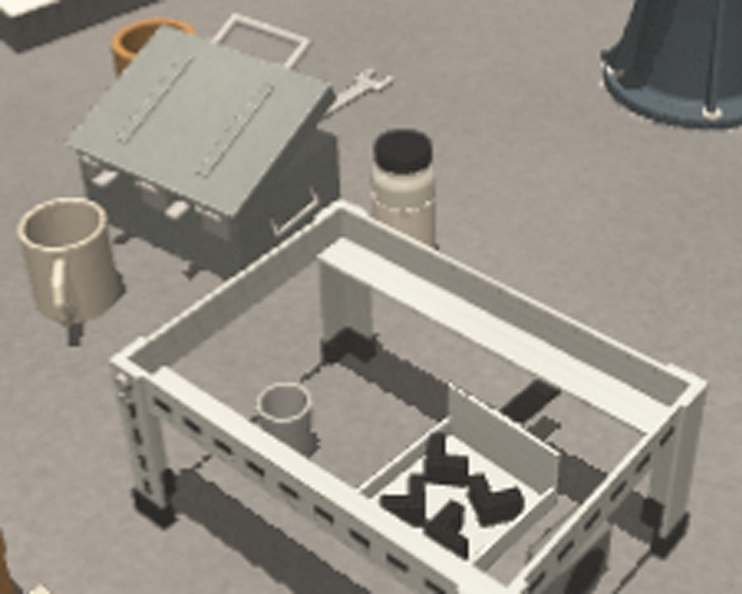

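View pics/c2.png

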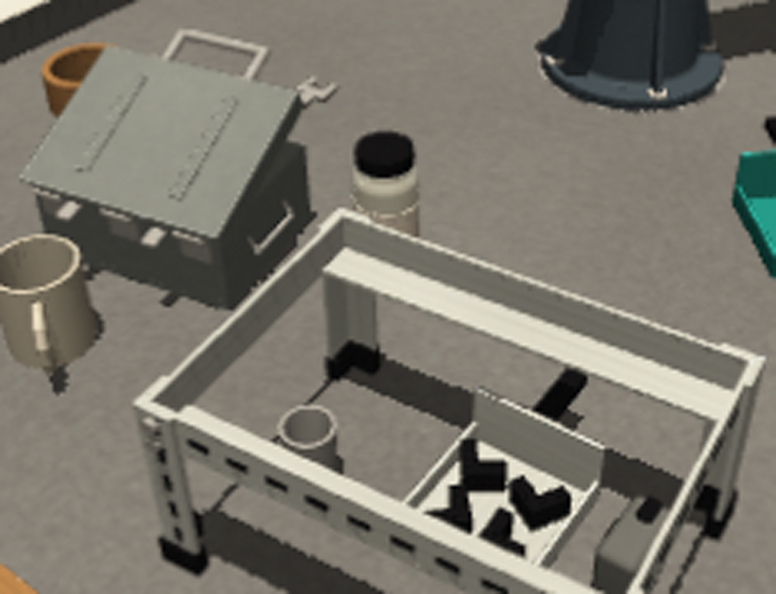

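Corner positions read off both crops (crop scale 3.3, offsets 195/140 and 195/130): frame front-beam corners, handle bar ends, lid corners, tray rear-wall top and handle end. I'll triangulate these.

```bash
python3 - <<'E'
from h import *
c1,c2=manip.camera_model("scene"),manip.camera_model("side")
P=dict(frFR=((338,203),(341,210)),frFL=((706,382),(762,360)),frBR=((115,360),(138,403)),
hR=((236,15),(180,33)),hL=((310,42),(268,50)),lBR=((70,140),(22,180)),lBL=((235,213),(213,235)),lFL=((335,90),(302,93)),lFR=((165,28),(108,45)),
tR=((450,385),(478,390)),tL=((558,455),(605,445)),tH=((548,385),(576,378)),jar=((402,150),(384,152)),mug=((65,222),(40,262)),pot=((285,403),(308,428)))
for k,(a,b) in P.items():
    a=(195+a[0]/3.3,140+a[1]/3.3);b=(195+b[0]/3.3,130+b[1]/3.3)
    p,e=tri(c1,a,c2,b)
    z=dict(fr=.158,tR=.058,tL=.058,tH=.05,ja=.13,mu=.085,po=.055).get(k[:2],dict(tR=.058,tL=.058,tH=.05).get(k))
    print(k,p.round(4),round(e,4),[] if z is None else (plane(c1,a,z).round(3)[:2],plane(c2,b,z).round(3)[:2]))
E
```

```text
frFR [0.5974 0.0529 0.1735] 0.0007 (array([0.584, 0.038]), array([0.581, 0.039]))
frFL [0.5528 0.3674 0.1587] 0.0022 (array([0.551, 0.366]), array([0.554, 0.368]))
frBR [0.8172 0.062  0.1622] 0.0001 (array([0.815, 0.058]), array([0.815, 0.059]))
hR [ 0.4263 -0.283   0.143 ] 0.0037 []
hL [ 0.4371 -0.1573  0.1672] 0.0007 []
lBR [ 0.6327 -0.2895  0.087 ] 0.0056 []
lBL [ 0.585  -0.1022  0.074 ] 0.0013 []
lFL [ 0.4609 -0.0985  0.1518] 0.0029 []
lFR [ 0.5046 -0.296   0.1585] 0.0025 []
tR [0.608  0.1834 0.0704] 0.0013 (array([0.598, 0.174]), array([0.598, 0.177]))
tL [0.6038 0.2871 0.0696] 0.0019 (array([0.596, 0.282]), array([0.593, 0.282]))
tH [0.5521 0.235  0.0659] 0.0008 (array([0.539, 0.225]), array([0.538, 0.228]))
jar [ 0.4713 -0.002   0.134 ] 0.0004 (array([ 0.467, -0.006]), array([ 0.467, -0.005]))
mug [ 0.7284 -0.1442  0.1216] 0.0016 (array([ 0.705, -0.19 ]), array([ 0.703, -0.184]))
pot [0.7015 0.0969 0.0591] 0.001 (array([0.699, 0.093]), array([0.699, 0.095]))
```

Planes at known heights agree between the views. The frame front runs from (0.582, 0.039) to (0.552, 0.367), so its yaw is about 5°, and the tray handle end is near (0.538, 0.227). The lid is ajar by about 0.3 rad and the case yaw is about 14°. I'll move over there for closer wrist views.

Request:
drive_tool(
  motion=[
    [[85, -10.5, -8.2, -3.3, -3.2], [85, -10.5, -8.2, -3.3, -3.2], [85, -10.5, -8.2, -3.3, -3.2], [85, -10.5, -8.2, -3.3, -3.2], [85, -10.5, -8.2, -3.3, -3.2], [85, -10.5, -8.2, -3.3, -3.2], [85, -10.5, -8.2, -3.3, -3.2], [85, -10.5, -8.2, -3.3, -3.2], [85, -10.5, -8.2, -3.3, -3.2], [85, -10.5, -8.2, -3.3, -3.2]],
  ],
)

```text
t: 1.1
tcp_pos: [0.4513, 0.199, 0.3308]
tool_rot: [0.007, 1.0, -0.0, 0.001]
force: [-0.2, 0.9, -0.8]
finger_gap: 1.0
gripper_force: 0.0
```

```bash
python3 - <<'E'
from h import *
import pickle
cm=manip.camera_model("wrist");a=manip.snapshot("wrist");s=manip.sense()
cv2.imwrite("pics/w1.png",a[:,:,::-1]);pickle.dump(cm,open("w1.pkl","wb"))
print(s["t"],s["tcp_pos"],s["tool_rot"],cm["origin"],R.from_quat(cm["orientation"]).apply([0,0,-1]))
E
```

```text
1.15 [0.45010087 0.20029455 0.33022514] [ 6.47356321e-03  9.99979006e-01  2.07672183e-04 -1.95338525e-04] [0.38197909 0.19910221 0.47339432] [ 0.27328593 -0.00476975 -0.96192102]
```

View pics/w1.png

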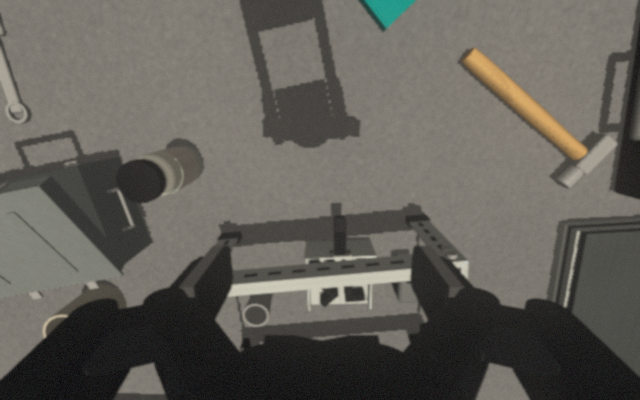

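The wrist view shows the tray handle end at about (338,204) and the rear wall top at rows 238–256. The frame's front beam runs from (232,285) to (467,265), the jar is at (145,180), and the case and its handle are on the left at about (50,145). I'll cast those.

```bash
python3 - <<'E'
from h import *
import pickle
cm=pickle.load(open("w1.pkl","rb"))
for n,uv,z in [("hEndL",(345,204),.057),("hEndR",(332,204),.057),("wallTopR",(305,240),.058),("wallTopL",(372,238),.058),("wallR2",(305,256),.058),
 ("beamR",(232,277),.158),("beamL",(467,264),.158),("beamR_low",(232,275),.123),("beamL_",(410,258),.158),("footR",(228,230),.0),("footL",(415,213),0)]:
    print(n,plane(cm,uv,z).round(4))
c1=manip.camera_model("scene");
im=cv2.imread("pics/w1.png");cv2.imwrite("pics/w1c.png",cv2.resize(im[185:325,200:480],None,fx=2.85,fy=2.85,interpolation=cv2.INTER_CUBIC))
E
```

```text
hEndL [0.5104 0.2312 0.057 ]
hEndR [0.5101 0.2125 0.057 ]
wallTopR [0.5651 0.1722 0.058 ]
wallTopL [0.5632 0.2714 0.058 ]
wallR2 [0.5911 0.1715 0.058 ]
beamR [0.5666 0.0921 0.158 ]
beamL [0.5535 0.3644 0.158 ]
beamR_low [0.5842 0.0805 0.123 ]
beamL_ [0.545  0.2983 0.158 ]
footR [0.5707 0.0402 0.    ]
footL [0.5451 0.3508 0.    ]
```

View pics/w1c.png

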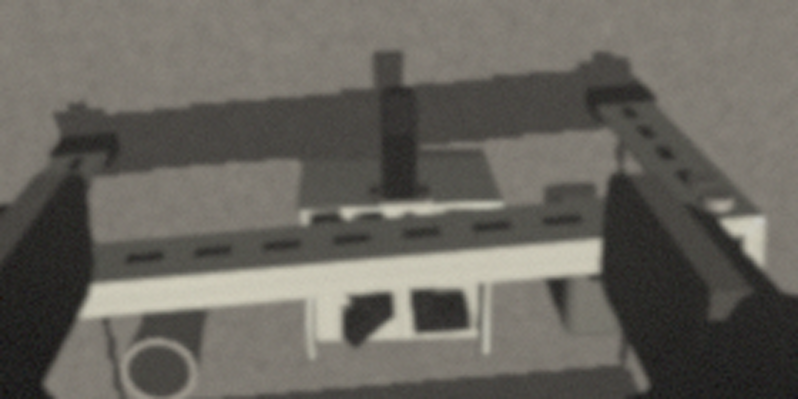

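In the crop, the black handle itself ends at crop (399,88) and what lies above it is its shadow. The wall top is at crop y≈206, x 300–503. The beam's front face runs from (95,245)–(600,208) at its lower edge to (95,285)–(600,240) at its upper edge. The first handle cast used the shadow, so I'll recast, and look at the case next.

```bash
python3 - <<'E'
from h import *
import pickle
cm=pickle.load(open("w1.pkl","rb"))
g=lambda x,y:(200+x/2.85-.3,185+y/2.85-.3)
for n,uv,z in [("hEndL",(416,88),.057),("hEndR",(384,88),.057),("wallTopR",(300,210),.058),("wallTopL",(503,203),.058),
 ("topR",(95,285),.158),("topL",(600,240),.158),("lowR",(95,245),.123),("lowL",(600,208),.123),("sideR",(312,358),.022),("sideL",(487,353),.022),("pot",(158,370),.055)]:
    print(n,plane(cm,g(*uv),z).round(4))
E
```

```text
hEndL [0.528  0.2323 0.057 ]
hEndR [0.5277 0.216  0.057 ]
wallTopR [0.5951 0.1713 0.058 ]
wallTopL [0.5925 0.2786 0.058 ]
topR [0.5768 0.0924 0.158 ]
topL [0.5589 0.2995 0.158 ]
lowR [0.5779 0.0824 0.123 ]
lowL [0.5626 0.3096 0.123 ]
sideR [0.7126 0.1733 0.022 ]
sideL [0.7106 0.2794 0.022 ]
pot [0.6952 0.088  0.055 ]
```

Request:
drive_tool(
  motion=[
    [[85, 2.0, -12, 0, 1], [85, 2.0, -12, 0, 2], [85, 2.0, -12, 0, 3], [85, 2.0, -12, 0, 4], [85, 2.0, -12, 0, 5], [85, 2.0, -12, 0, 6], [85, 2.0, -12, 0, 7], [85, 2.0, -12, 0, 8], [85, 2.0, -12, 0, 9], [85, 2.0, -12, 0, 9.3]],
  ],
)

```text
t: 2.15
tcp_pos: [0.386, -0.1574, 0.3295]
tool_rot: [0.61, 0.792, 0.0, -0.001]
force: [0.6, -0.2, 0.1]
finger_gap: 0.997
gripper_force: 0.0
```

```bash
python3 - <<'E'
from h import *
import pickle
cm=manip.camera_model("wrist");a=manip.snapshot("wrist");s=manip.sense()
cv2.imwrite("pics/w2.png",a[:,:,::-1]);pickle.dump(cm,open("w2.pkl","wb"))
b=manip.snapshot("scene");c=manip.snapshot("side")
cv2.imwrite("pics/s2.png",b[:,:,::-1])
print(s["t"],s["tcp_pos"],s["tool_rot"],s["q"],cm["origin"])
E
```

```text
2.2 [ 0.38603118 -0.15702613  0.3295451 ] [ 6.09505460e-01  7.92781046e-01  3.23950824e-04 -1.09655478e-03] [-6.56409904e-01  1.13848257e-01  1.77881175e+00  6.80228504e-04
  1.25112645e+00 -9.16546422e-01] [ 0.36825545 -0.09203168  0.47236933]
```

View pics/w2.png

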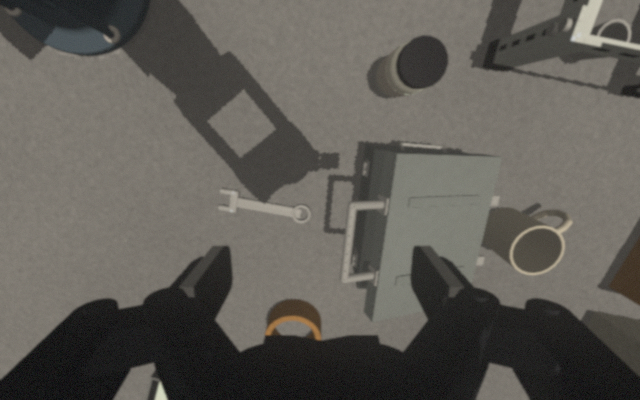

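Tray: yaw about 1.5°, origin about (0.653, 0.225), overhang about 35 mm. In this view the lid handle bar runs from (353,206) to (346,280), the spanner lies at (230–305, 205), the jar is at (420,65) and the mug at (537,250). I'll triangulate the bar and lid corners between the wrist and scene views.

```bash
python3 - <<'E'
from h import *
import pickle
w=pickle.load(open("w2.pkl","rb"));c1=manip.camera_model("scene");c2=manip.camera_model("side")
P=dict(hR=((236,15),(180,33),(346,281)),hL=((310,42),(268,50),(353,205)),lBL=((235,213),(213,235),(499,157)),lFL=((335,90),(302,93),(398,155)))
for k,(a,b,c) in P.items():
    a=(195+a[0]/3.3,140+a[1]/3.3);b=(195+b[0]/3.3,130+b[1]/3.3)
    for cm,u in((c1,a),(c2,b)):
        p,e=tri(cm,u,w,c);print(k,p.round(4),round(e,4))
E
```

```text
hR [ 0.4427 -0.2643  0.1599] 0.0045
hR [ 0.4438 -0.2665  0.1553] 0.0052
hL [ 0.4249 -0.1752  0.1563] 0.0047
hL [ 0.4244 -0.1739  0.1567] 0.0071
lBL [ 0.5975 -0.0862  0.0906] 0.0021
lBL [ 0.5991 -0.0869  0.0892] 0.0002
lFL [ 0.4564 -0.1102  0.1443] 0.0093
lFL [ 0.4557 -0.1096  0.1481] 0.0094
```

Bar midpoint is (0.434, -0.220, 0.158), bar yaw about 11°, lid angle about 0.40 rad. The hinge is near (0.615, -0.186, 0.080), and bar length 93 mm, hinge height 90 mm and radius 200 mm all fit. I'll grip the bar.

Request:
drive_tool(
  motion=[
    [[30, -2.44, 1.01, 2.5, 0.5], [30, -2.44, 1.01, 3.0, 0.5], [30, -2.44, 1.01, 3.65, 0.5], [30, -2.44, 1.01, 4.5, 0.5], [30, -2.44, 1.01, 5.5, 0.5], [30, -2.44, 1.01, 6.35, 0.5], [30, -2.44, 1.01, 6.35, 0.5]],
  ],
  squeeze=40,
)

```text
t: 3.0
tcp_pos: [0.4328, -0.2184, 0.1368]
tool_rot: [0.635, 0.772, 0.0, -0.004]
force: [-1.2, 1.0, -0.2]
finger_gap: 0.351
gripper_force: 0.0
```

```bash
python3 - <<'E'
from h import *
s=manip.sense();cm=manip.camera_model("wrist");a=manip.snapshot("wrist")
print(s["t"],s["tcp_pos"],s["force"],s["finger_gap"]);cv2.imwrite("pics/w3.png",a[:,:,::-1])
E
```

```text
3.0 [ 0.43276495 -0.21841962  0.13684012] [-1.18327187  0.98611935 -0.15135537] 0.3511034154134217
```

View pics/w3.png

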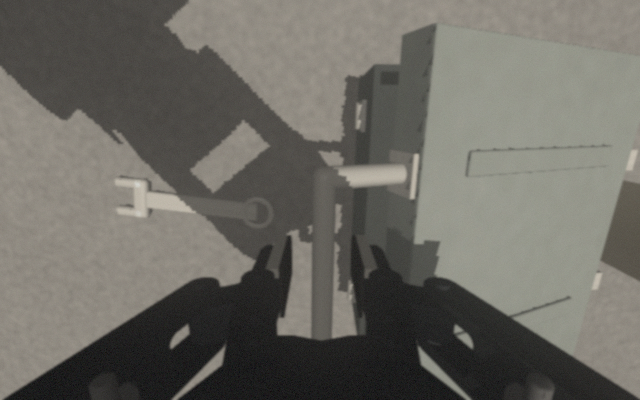

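The bar, at column 325, sits between the fingers (285 and 365) and parallel to them, so I'll close.

Request:
drive_tool(
  motion=[
    [[0, 0, 0, 0, 0], [0, 0, 0, 0, 0], [0, 0, 0, 0, 0], [0, 0, 0, 0, 0]],
  ],
  squeeze=40,
)

```text
t: 3.45
tcp_pos: [0.434, -0.2213, 0.1409]
tool_rot: [0.636, 0.772, -0.001, 0.0]
force: [-4.5, -2.4, 2.8]
finger_gap: 0.097
gripper_force: 39.2
```

```bash
python3 - <<'E'
import numpy as np
th0=.40
for t in np.linspace(th0,1.84,15)[1:]:
    print(round(t,2),round((np.cos(th0)-np.cos(t))*200/30,2),round(-(np.sin(t)-np.sin(th0))*200/30,2))
E
```

```text
0.5 0.3 -0.62
0.61 0.66 -1.2
0.71 1.08 -1.74
0.81 1.55 -2.24
0.91 2.07 -2.68
1.02 2.64 -3.07
1.12 3.24 -3.4
1.22 3.87 -3.67
1.33 4.52 -3.87
1.43 5.2 -4.0
1.53 5.88 -4.07
1.63 6.56 -4.06
1.74 7.24 -3.98
1.84 7.91 -3.83
```

Request:
drive_tool(
  motion=[
    [[0, 0, 0.15, -0.31, 0], [0, 0, 0.3, -0.62, 0], [0, 0, 0.48, -0.91, 0], [0, 0, 0.66, -1.2, 0], [0, 0, 0.87, -1.47, 0], [0, 0, 1.08, -1.74, 0], [0, 0, 1.31, -1.99, 0], [0, 0, 1.55, -2.24, 0], [0, 0, 1.81, -2.46, 0], [0, 0, 2.07, -2.68, 0]],
  ],
)

```text
t: 4.45
tcp_pos: [0.4919, -0.2108, 0.2222]
tool_rot: [0.635, 0.772, -0.004, -0.002]
force: [-12.4, -5.7, 9.3]
finger_gap: 0.097
gripper_force: 39.0
```

Request:
drive_tool(
  motion=[
    [[0, 0, 0.22, -0.26, 0], [0, 0, 0.52, -0.47, 0], [0, 0, 0.82, -0.65, 0], [0, 0, 1.13, -0.81, 0], [0, 0, 1.45, -0.95, 0], [0, 0, 1.77, -1.08, 0], [0, 0, 2.1, -1.19, 0], [0, 0, 2.43, -1.29, 0], [0, 0, 2.78, -1.36, 0], [0, 0, 3.12, -1.42, 0]],
  ],
)

```text
t: 5.45
tcp_pos: [0.5878, -0.1934, 0.2657]
tool_rot: [0.636, 0.772, -0.001, 0.003]
force: [-3.4, -4.5, 3.7]
finger_gap: 0.094
gripper_force: 40.8
```

Request:
drive_tool(
  motion=[
    [[0, 0, 0.34, -0.04, 0], [0, 0, 0.68, -0.07, 0], [0, 0, 1.02, -0.07, 0], [0, 0, 1.36, -0.06, 0], [0, 0, 1.7, -0.02, 0], [0, 0, 2.04, 0.02, 0], [0, 0, 2.3, 0.08, 0], [0, 0, 2.5, 0.12, 0], [0, 0, 2.6, 0.15, 0], [0, 0, 2.6, 0.15, 0]],
  ],
)

```text
t: 6.45
tcp_pos: [0.6607, -0.1796, 0.2621]
tool_rot: [0.636, 0.772, -0.005, -0.0]
force: [-12.7, -6.9, 12.6]
finger_gap: 0.095
gripper_force: 42.0
```

Request:
drive_tool(
  motion=[
    [[0, 0, 0.1, -0.1, 0], [0, 0, 0.2, -0.1, 0], [0, 0, 0.2, -0.1, 0]],
  ],
)

```text
t: 6.75
tcp_pos: [0.6607, -0.1796, 0.2621]
tool_rot: [0.636, 0.771, -0.009, -0.006]
force: [-22.0, -10.0, 8.0]
finger_gap: 0.098
gripper_force: 41.8
```

Commanding further produces no motion while the force rises to 22 N, so the lid is at its stop. I'll release and lift away.

Request:
drive_tool(
  motion=[
    [[40, 0, -0.2, 0, 0], [40, 0, -0.2, 0, 0], [40, 0, -0.2, 0, 0], [40, 0, -0.2, -0.5, 0], [40, 0, -0.2, -1.5, 0], [40, 0, -0.2, -2.5, 0], [40, 0, -0.2, -3, 0]],
  ],
)

```text
t: 7.45
tcp_pos: [0.666, -0.1759, 0.3551]
tool_rot: [0.635, 0.772, 0.001, 0.003]
force: [0.3, -0.3, 1.1]
finger_gap: 0.468
gripper_force: 0.0
```

```bash
python3 - <<'E'
from h import *
s=manip.sense();a=manip.snapshot("scene")[100:260,180:400]
print(s["t"],s["tcp_pos"],s["tool_rot"],s["q"])
cv2.imwrite("pics/s3.png",cv2.resize(a[:,:,::-1],None,fx=3.5,fy=3.5,interpolation=cv2.INTER_CUBIC))
E
```

```text
7.45 [ 0.66600972 -0.1759066   0.35506814] [0.63534037 0.77222458 0.00138361 0.00314683] [-4.20504980e-01  5.19711963e-01  1.09918215e+00  1.00370084e-03
  1.51589685e+00 -6.14444858e-01]
```

View pics/s3.png

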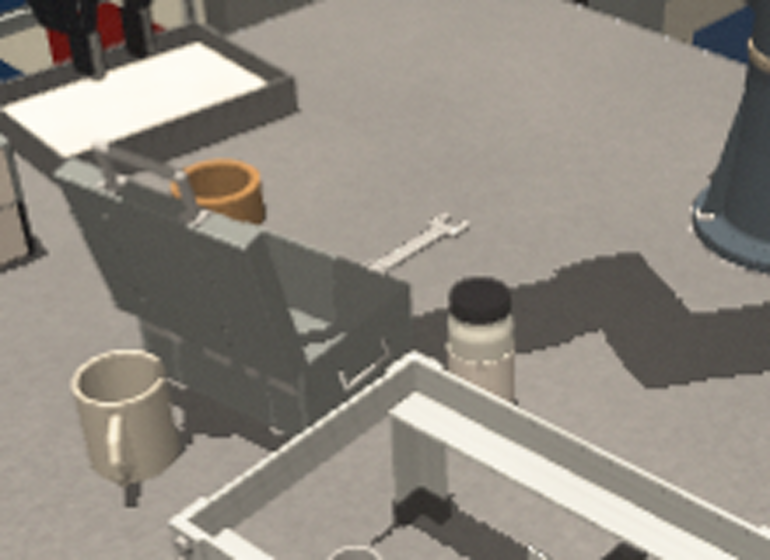

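The lid stands open at its stop and the bystanders look undisturbed. The tool stays vertical, and the gripper body would foul the beam if I gripped the handle now. So I'll first pull the tray out about 22 mm by its side wall, from above through the open frame. I'll check where the caps lie and where the wall is.

```bash
python3 - <<'E'
from h import *
y=np.radians(1.4);o=np.array([.653,.2255]);ex=np.array([np.cos(y),np.sin(y)]);ey=np.array([-ex[1],ex[0]])
for n in("scene","side"):
    cm=manip.camera_model(n);im=cv2.imread(f"pics/{n}.png").max(2)
    for z in(.022,):
        print(n,"rows tray x 60..-60, cols tray y +65..-70 step 5; value/10 ")
        for tx in range(65,-66,-8):
            print("%4d"%tx,"".join("%3d"%(im[tuple(np.round(proj(cm,[*(o+ex*tx/1000+ey*ty/1000),z])[::-1]).astype(int))]//10) for ty in range(65,-71,-5)))
E
```

```text
scene rows tray x 60..-60, cols tray y +65..-70 step 5; value/10 
  65  22 13 13 13 13 13 14 13 13 14 15 13 15 13 16 13 15 13 23 21 23 21 23 23 23 23 23 24
  57  24 24 24 23 24 24 24 24 24 24 24 24 24 24 24 24 24 24 24 23 23 23 23 23 23 23 23 23
  49  24 24 24 24 24 24 24 24 24 24 24 24 23 23 24 24 24 24 24 24 23 22 20 22 22 22 21 22
  41  22 21 23 12 10 13  9 10  7  9  5 12  8  5  4  5  4  5  6  5 10 21 12 24 15 15 16 15
  33  11 12 20 23  5  5  5  5  5  5  5  5 11  5  4  4  5  5  6  6 23 18 12 12 20 15 15 16
  25  12 12 13 23 23 23 13 18  5  5  5  6 23 23  6  5  5  6 24 24 24 21 12 14 14 16 16 15
  17  13 12 13 23 23 23 23 23  4  5  5  6 23 24 24 23  5  6  7 17 24 18 12 16 19 15 16 16
   9  12 12 15 23 23  9 10 23 23 13  5  5 16 23 23 23 23  9  6  6 17 12 12 19 14 16 15 16
   1  12 12 17 23  8  5  5  4  6 23 24 23 24 23 23 23  8  5  5 16 24 18 12 16 22 16 16 16
  -7  12 12 21 22  4  5  5  6  5  5  4 15 24 14  5  5  5  5  5  5 13 17 12 18 18 16 16 16
 -15  12 12 24  9  5  5  5  5  6  6  5  5  5  5  5  5  5  5  6  5  6 10 12 15 16 16 16 16
 -23  13 12 24 14  5  5  5  5 23 14  7  6  6
[... 1390 characters left out ...]
3  0  1  2  1  1  1  9 17 17  3  1  1  1  1  2 22 18  9 22 13 13 13 13
 -15  12  9 17  1  0  1  1  1  2  1  2  1  5  1  1  1  1  1  2  1  2  8  9 19 13 13 13 13
 -23  13  9 22  1  1  2  2  2 21  2  2  2  3 21  1  1  2  2  2  1  2  2  9 15 13 13 13 13
 -31  12  9 22 22  2  1  4 22 22 22 22 20 22 22 21  1  2 12 22 21  2  2  2 22 13 12 13 13
 -39  12  9 22 22 22 21 22 22 22 22 22 22 22 22 22 20 22 22 22 22 21  2  2 20 12 13 13 13
 -47  13  9 22 10 10 10 10 10 10 10 10 10 10 10 10 10 10 10 10 10 10 10  8 18  5  5  4  5
 -55   6  5 15 10 11 10 10 10 10 10 10 10 10 10 10 10 10 10 10 10 10 10 10 21  5  5  5  5
 -63   5  5  6 11 11 10 10 11 11 11 11 10 10 10 10 10 11 10 10 10 10 11 10 10  8  5  5  5
```

The map is clear. The right wall ridge is at tray y≈-51, with about 24 mm free between it and the caps around tray x≈+21. I'll go above world (0.674, 0.170) with the tool turned so the camera faces away from the beam.

Request:
drive_tool(
  motion=[
    [[20, 11.27, 2.48, 0, 1], [20, 11.27, 2.48, 0, 2], [20, 11.27, 2.48, 0, 3], [20, 11.27, 2.48, 0, 4], [20, 11.27, 2.48, 0, 5], [20, 11.27, 2.48, 0, 6], [20, 11.27, 2.48, 0, 7], [20, 11.27, 2.48, 0, 8], [20, 11.27, 2.48, 0.5, 9], [20, 11.27, 2.48, 1, 10]],
  ],
)

```text
t: 8.5
tcp_pos: [0.6725, 0.1718, 0.3208]
tool_rot: [0.984, 0.181, 0.001, -0.0]
force: [-1.3, -1.1, 0.4]
finger_gap: 0.235
gripper_force: 0.0
```

Request:
drive_tool(
  motion=[
    [[20, 0, 0, 0, 1], [20, 0, 0, 0, 2], [20, 0, 0, 0, 2.45], [20, 0, 0, 0, 2.45]],
  ],
)

```text
t: 8.9
tcp_pos: [0.6722, 0.1707, 0.3205]
tool_rot: [1.0, 0.013, -0.0, -0.0]
force: [-0.3, 0.2, -1.3]
finger_gap: 0.239
gripper_force: 0.0
```

```bash
cat > d.py <<'E'
from h import *
import sys
# shift in tool units to reach world target
s=manip.sense();T=R.from_quat(s["tool_rot"]);p=s["tcp_pos"]
print("t",s["t"],"tcp",p.round(4),"yAngle",np.degrees(np.arctan2(*T.apply([0,1,0])[1::-1])).round(2),"tilt",T.apply([0,0,1]).round(3),"q6",s["q"][5].round(2),"F",s["force"].round(1),"gap",s["finger_gap"].round(3))
if len(sys.argv)>1:
    print("units",(T.inv().apply(np.array(list(map(float,sys.argv[1:4])))-p)/.03).round(2))
E
python3 d.py .674 .170 .080
python3 - <<'E'
from h import *
# fingers' actual pixel positions vs wall: use wrist picture brightness along tool y at wall height
cm=manip.camera_model("wrist");im=manip.snapshot("wrist").max(2);cv2.imwrite("pics/w4.png",im)
y=np.radians(1.4);o=np.array([.653,.2255]);ex=np.array([np.cos(y),np.sin(y)]);ey=np.array([-ex[1],ex[0]])
for tx in range(75,-10,-8):
    r=[]
    for ty in range(65,-71,-5):
        u,v=np.round(proj(cm,[*(o+ex*tx/1000+ey*ty/1000),.022])).astype(int)
        r.append("%3d"%(im[v,u]//10) if 0<=v<400 and 0<=u<640 else "  x")
    print("%4d"%tx,"".join(r))
E
```

```text
75  13 13 13 12 12 13 13 13 13 13 13 13 13 13 13 13 13 13 13 13 13 13 13 13 12 12 12 13
  67  13 12 12 13 13 12 13 13 13 13 13 13 12 13 13 13 12 12 13 13 13 13 13 13 13 13 13 13
  59  13 13 14 16 16 21 21 21 21 21 21 21 20 20 20 20 21 21 20 20 20 19 20 19 15 13 12 12
  51  12 13 13 16 12 21 21 21 21 21 21 21 21 21 21 21 21 21 21 18 21 21 21 21 19 12 12 12
  43  12 13 14 17 16 20 21 20 20 19 19 19 20 21 21 21 21 14  7  6 13 21 21 21 19 12 13 13
  35  13 13 14 13 12  8  6  7  6  7  6  6 16 21 21 17  6  7  6 11 20 21 21 21 19 13 12 12
  27  13 13 14 16 11 10  9 10 11  8  6  6 14 21  9  6  6  6 17 21 21 21 21 21 18 13 12 12
  19  13 13 14 17 16 20 21 21 21 12  6  6 11 21 20 13  6  7  6 14 21 21 21 21 18 12 12 13
  11  13 13 14 12 15 20 21 21 21 15  6  6 10 20 21 21 16  6  6  6 17 21 21 21 18 12 12 12
   3  13 13 15 15 15 20 21 20 18 20 21 21 21 20 21 21 21 20 15 21 21 21 21 21 16  7  7  7
  -5  13 13 14 16 18 20 20  7  6  6 13 19 21 20 21 21 21 21 18 10 12 21 19 11 10  7  7  7Traceback (most recent call last):
  File "d.py", line 5, in <module>
    print("t",s["t"],"tcp",p.round(4),"yAngle",np.degrees(np.arctan2(*T.apply([0,1,0])[1::-1])).round(2),"tilt",T.apply([0,0,1]).round(3),"q6",s["q"][5].round(2),"F",s["force"].round(1),"gap",s["finger_gap"].round(3))
                                                                                                                                                                                                ^^^^^^^^^^^^^^^^^^^^^
AttributeError: 'float' object has no attribute 'round'
```

Request:
drive_tool(
  motion=[
    [[20, 0.06, 0.06, 1, 0], [20, 0.06, 0.06, 2.2, 0], [20, 0.06, 0.06, 3.4, 0], [20, 0.06, 0.06, 4.6, 0], [20, 0.06, 0.06, 5.8, 0], [20, 0.06, 0.06, 7, 0], [20, 0.06, 0.06, 8, 0], [20, 0.06, 0.06, 8.68, 0], [20, 0.06, 0.06, 8.68, 0]],
  ],
  squeeze=50,
)

```text
t: 9.85
tcp_pos: [0.6713, 0.1681, 0.0568]
tool_rot: [1.0, 0.013, -0.004, 0.0]
force: [-0.7, -0.9, 1.0]
finger_gap: 0.233
gripper_force: 0.0
```

```bash
sed -i 's/s\["finger_gap"\].round(3)/round(s["finger_gap"],3)/' d.py; python3 d.py .674 .169 .013
```

```text
t 9.85 tcp [0.6713 0.1681 0.0568] yAngle -88.49 tilt [-0.008 -0.    -1.   ] q6 1.63 F [-0.7 -0.9  1. ] gap 0.233
units [ 0.1  -0.03  1.46]
```

Request:
drive_tool(
  motion=[
    [[20, 0.1, 0, 0.3, 0], [20, 0.1, 0, 0.6, 0], [20, 0.1, 0, 0.8, 0], [20, 0.1, 0, 1.0, 0], [20, 0.1, 0, 1.1, 0]],
  ],
)

```text
t: 10.35
tcp_pos: [0.6769, 0.1681, 0.0277]
tool_rot: [1.0, 0.013, -0.0, 0.0]
force: [0.4, -0.6, -0.7]
finger_gap: 0.235
gripper_force: 0.0
```

Request:
drive_tool(
  motion=[
    [[20, 0, 0, 0.1, 0], [20, 0, 0, 0.2, 0], [20, 0, 0, 0.35, 0], [20, 0, 0, 0.35, 0]],
  ],
)

```text
t: 10.75
tcp_pos: [0.6766, 0.168, 0.0167]
tool_rot: [1.0, 0.012, -0.001, 0.0]
force: [0.9, -0.3, -0.1]
finger_gap: 0.236
gripper_force: 0.0
```

Request:
drive_tool(
  motion=[
    [[0, 0, -0.1, 0.05, 0], [0, 0, -0.15, 0.05, 0], [0, 0, -0.15, 0.05, 0], [0, 0, -0.15, 0.05, 0], [0, 0, -0.15, 0.05, 0]],
  ],
)

```text
t: 11.25
tcp_pos: [0.6771, 0.1728, 0.016]
tool_rot: [1.0, 0.012, 0.0, -0.0]
force: [0.2, 1.2, -0.4]
finger_gap: 0.024
gripper_force: 49.1
```

A gap of 2 mm at 49 N means the wall is held. I'll drag towards the robot.

Request:
drive_tool(
  motion=[
    [[0, -0.06, 0, 0, 0], [0, -0.12, 0, 0, 0], [0, -0.2, 0, 0, 0], [0, -0.28, 0, 0, 0], [0, -0.36, 0, 0, 0], [0, -0.44, 0, 0, 0], [0, -0.5, 0, 0, 0], [0, -0.57, 0, 0, 0], [0, -0.57, 0, 0, 0]],
  ],
)

```text
t: 12.15
tcp_pos: [0.6594, 0.1722, 0.016]
tool_rot: [1.0, 0.012, -0.0, 0.0]
force: [0.6, -0.0, 1.3]
finger_gap: 0.021
gripper_force: 49.2
```

```bash
cat > prof.py <<'E'
from h import *
y=np.radians(1.4);o=np.array([.653,.2255]);ex=np.array([np.cos(y),np.sin(y)]);ey=np.array([-ex[1],ex[0]])
for n in("scene","side"):
    cm=manip.camera_model(n)
    for nm,im in(("old",cv2.imread(f"pics/{n}.png").max(2)),("new",manip.snapshot(n).max(2))):
        print(n,nm,"handle line ty=2 z=.057, tx -105..-165:",[int(im[tuple(np.round(proj(cm,[*(o+ex*t/1000+ey*.002),.057])[::-1]).astype(int))]) for t in range(-105,-170,-4)])
E
python3 prof.py
```

```text
scene old handle line ty=2 z=.057, tx -105..-165: [61, 85, 202, 240, 238, 239, 239, 237, 238, 240, 236, 169, 139, 140, 136, 136, 139]
scene new handle line ty=2 z=.057, tx -105..-165: [61, 90, 214, 247, 245, 246, 247, 243, 245, 246, 244, 180, 147, 147, 144, 145, 147]
side old handle line ty=2 z=.057, tx -105..-165: [21, 20, 32, 43, 142, 223, 222, 222, 221, 218, 225, 220, 193, 109, 108, 110, 109]
side new handle line ty=2 z=.057, tx -105..-165: [24, 24, 37, 48, 157, 234, 233, 234, 234, 231, 236, 232, 210, 120, 119, 121, 121]
```

```bash
sed -i 's/handle line.*/floor line ty=38:",[int(im[tuple(np.round(proj(cm,[*(o+ex*t\/1000+ey*.038),.022])[::-1]).astype(int))]) for t in range(20,-80,-4)])/' prof.py; python3 prof.py
```

```text
scene old floor line ty=38: [241, 240, 168, 99, 54, 51, 48, 50, 52, 52, 56, 60, 56, 59, 144, 242, 136, 135, 134, 136, 137, 137, 137, 138, 137]
scene new floor line ty=38: [60, 60, 57, 96, 245, 246, 246, 220, 60, 50, 52, 52, 52, 52, 53, 63, 61, 62, 63, 131, 133, 127, 129, 128, 128]
side old floor line ty=38: [222, 224, 186, 62, 20, 10, 11, 11, 10, 16, 21, 21, 12, 18, 72, 184, 106, 109, 105, 108, 108, 111, 108, 109, 108]
side new floor line ty=38: [17, 23, 24, 25, 215, 234, 198, 75, 14, 12, 13, 11, 12, 17, 24, 25, 20, 21, 20, 55, 100, 103, 102, 102, 102]
```

The caps moved about 17 mm with the tray, so the overhang is now about 52 mm. I'll release, lift out and turn the tool half round while moving in front of the frame.

Request:
drive_tool(
  motion=[
    [[20, 0, 0, 0, 0], [20, 0, 0, 0, 0], [20, 0, 0, -0.6, 0], [20, 0, 0, -2, 0], [20, 0, 0, -3.6, 0], [20, 0, 0, -5.2, 0], [20, 0, 0, -6.8, 0], [20, 0, 0, -8.4, 0], [20, 0, 0, -9, 0]],
  ],
)

```text
t: 13.25
tcp_pos: [0.6622, 0.1725, 0.2943]
tool_rot: [1.0, 0.013, 0.006, -0.0]
force: [0.8, 0.8, -0.0]
finger_gap: 0.232
gripper_force: 0.0
```

Request:
drive_tool(
  motion=[
    [[45, 0, 0, 0, -1], [45, -1, 0, 0, -2], [45, -2, 0, 0, -3], [45, -3, -0.5, 0, -4], [45, -4, -1, 0, -5], [45, -5, -1.5, 0, -6], [45, -5.5, -1.8, 0, -7], [45, -6, -1.8, 0, -8], [45, -6, -1.8, 0, -9], [45, -6, -1.8, 0, -10]],
  ],
)

```text
t: 14.25
tcp_pos: [0.4777, 0.2219, 0.2874]
tool_rot: [0.756, 0.655, 0.001, 0.0]
force: [1.2, 0.7, 0.3]
finger_gap: 0.528
gripper_force: 0.0
```

Request:
drive_tool(
  motion=[
    [[45, 0, 0, 0, -1], [45, 0, 0, 0, -2], [45, 0, 0, 0, -3], [45, 0, 0, 0, -4], [45, 0, 0, 0, -5], [45, 0, 0, 0, -6], [45, 0, 0, 0, -7], [45, 0, 0, 0, -8], [45, 0, 0, 0, -9], [45, 0, 0, 0, -10]],
  ],
)

```text
t: 15.25
tcp_pos: [0.4783, 0.2216, 0.2872]
tool_rot: [0.158, 0.987, 0.0, 0.001]
force: [0.8, -1.1, -0.3]
finger_gap: 0.525
gripper_force: 0.0
```

Request:
drive_tool(
  motion=[
    [[45, 0, 0, 0, -1], [45, 0, 0, 0, -2], [45, 0, 0, 0, -2.5], [45, 0, 0, 0, -2.5]],
  ],
)

```text
t: 15.65
tcp_pos: [0.4784, 0.2216, 0.2871]
tool_rot: [-0.012, 1.0, 0.0, 0.001]
force: [1.0, -0.1, 0.7]
finger_gap: 0.528
gripper_force: 0.0
```

```bash
python3 d.py .490 .224 .12; python3 - <<'E'
from h import *
cm=manip.camera_model("wrist");im=manip.snapshot("wrist").max(2);cv2.imwrite("pics/w5.png",im)
# world map at z=.057: rows world x, cols world y
print("y",[round(.30-.005*i,3) for i in (0,10,20,30)])
for x in np.arange(.49,.60,.006):
    r=[]
    for i in range(31):
        u,v=np.round(proj(cm,[x,.30-.005*i,.057])).astype(int)
        r.append("%3d"%(im[v,u]//10) if 0<=v<400 and 0<=u<640 else "  x")
    print("%.3f"%x,"".join(r))
E
```

```text
t 15.65 tcp [0.4784 0.2216 0.2871] yAngle 91.42 tilt [ 0.001  0.    -1.   ] q6 -1.37 F [ 1.  -0.1  0.7] gap 0.528
units [-0.38  0.07  5.57]
y [0.3, 0.25, 0.2, 0.15]
0.490  12 13 13 13 13 13 13 13 13 13 13 13 13 13 13 13 12 13 13 13 13 13 13 13 13 13 13 13 13 13 13
0.496  13 13 13 12 12 13 13 13 13 13 13 13 13 13 13  9  7  8 12 13 13 13 13 13 13 13 13 13 12 13 13
0.502  13 13 13 13 13 13 13 13 12 13 13 13 12 13 12  7  7  7 12 13 13 13 13 13 13 13 13 13 13 13 13
0.508  13 13 13 13 13 13 13 13 13 13 13 13 13 13 13  7  7  7 13 13 13 13 12 12 13 13 13 13 13 13 13
0.514  12 13 13 12 13 13 13 12 13 12 13 13 14 13 10  5  5  5 12 13 13 13 13 13 13 13 13 13 13 13 13
0.520  12 12 12 12 13 13 13 13 13 13 13 13 13 13 10  5  5  5 12 13 13 13 13 12 13 13 13 13 13 13 13
0.526   7  7  7  7  7  7  7  7  8  8 12 11 11 12 10  5  5  5 12 13 13 13 13 13 13 12 13 13 13 13 13
0.532   7  7  7  7  7  7  7  7  7  7  7  7  7  7  5  5  5  5  7  7  8  9  9  9  8 12 12 12 12 13 13
0.538   7  7  7  7  7  7  7  7  7  7  7  7  7  7  5  5  5  5  7  7  7  7  7  7  7  7  7  7  7  7  7
0.544   7  7  7  7  7  7  7  7  7  
[... 264 characters left out ...]

0.562  13 13 13 13 13 12  8  8  8  8  8  8  8  8  5  4  4  5  8  8  8  8  8  8  8  8  6  7  7  7  7
0.568   7  8  8  7 12 10  8  8  8  8  8  8  8  5  5  4  4  5  5  7  8  8  8  8  8  8 10 11 10  8  8
0.574   7  7  4  5 12  9  9  9  9  9  9  9  9  9  8  8  8  8  8  9  9  9  9  9  9  8  9 12  4  6  7
0.580   7  5  4  6 12 12 15 17  7  5 12 21 21 20 17 20 19 14  9 12 19 18  6  6  8 16 12 12  4  4  7
0.586   7  5  4  5 12 13 17 14  4  4  6 19 19  8  5 14 20  6  4  5 13  9  4  5  4 17 12 12  4  4  6
0.592   5  4  3  5 12 13 18 13  5  5  4  6  4  5  4 12 19  5  5  4  4  4  5  5  7 18 13 12  4  4  4
0.598   4  4  4  4  8  8  8  8  8  8  7  8  7  8  7 10 15  7  6  5  4  4  5  5 18 18 13 11  4  4  3
```

Handle end is at x≈0.513 with its centre at y≈0.2215. I'll descend in front of it, then creep in.

Request:
drive_tool(
  motion=[
    [[45, -0.39, 0, 1.5, 0], [45, -0.39, 0, 3, 0], [45, -0.39, 0, 4.5, 0], [45, -0.39, 0, 6, 0], [45, -0.39, 0, 7.2, 0], [45, -0.39, 0, 8.1, 0], [45, -0.39, 0, 8.54, 0], [45, -0.39, 0, 8.54, 0]],
  ],
  squeeze=120,
)

```text
t: 16.5
tcp_pos: [0.4895, 0.2217, 0.0285]
tool_rot: [-0.012, 1.0, -0.0, -0.001]
force: [0.1, 0.2, 0.9]
finger_gap: 0.525
gripper_force: 0.0
```

```bash
python3 d.py .5165 .2215 .031
```

```text
t 16.5 tcp [0.4895 0.2217 0.0285] yAngle 91.38 tilt [-0.003 -0.001 -1.   ] q6 -1.38 F [0.1 0.2 0.9] gap 0.525
units [-0.9  -0.03 -0.08]
```

Request:
drive_tool(
  motion=[
    [[45, -0.3, 0, 0, 0], [45, -0.55, 0, 0, 0], [45, -0.75, 0, 0, 0], [45, -0.88, 0, 0, 0], [0, -0.88, 0, 0, 0], [0, -0.88, 0, 0, 0], [0, -0.88, 0, 0, 0], [0, -0.88, 0, 0, 0], [0, -0.88, 0, 0, 0]],
  ],
  squeeze=120,
)

```text
t: 17.4
tcp_pos: [0.5163, 0.2225, 0.0299]
tool_rot: [-0.012, 1.0, -0.0, -0.0]
force: [-0.5, -0.5, 4.8]
finger_gap: 0.181
gripper_force: 117.1
```

Handle held at 117 N. I'll draw the tray straight out.

Request:
drive_tool(
  motion=[
    [[0, 0.2, 0, 0, 0], [0, 0.5, 0, 0, 0], [0, 0.9, 0, 0, 0], [0, 1.4, 0, 0, 0], [0, 1.9, 0, 0, 0], [0, 2.4, 0, 0, 0], [0, 2.9, 0, 0, 0], [0, 3.4, 0, 0, 0], [0, 3.7, 0, 0, 0], [0, 3.8, 0, 0, 0]],
  ],
)

```text
t: 18.4
tcp_pos: [0.4012, 0.2197, 0.0298]
tool_rot: [-0.013, 1.0, -0.0, -0.0]
force: [2.3, -0.6, 2.6]
finger_gap: 0.181
gripper_force: 117.3
```

Request:
drive_tool(
  motion=[
    [[0, 0.3, 0, 0, 0], [0, 0.7, 0, 0, 0], [0, 1.1, 0, 0, 0], [0, 1.35, 0, 0, 0], [0, 1.4, 0, -0.1, 0], [0, 1.4, 0, -0.3, 0], [0, 1.4, 0, -0.5, 0], [0, 1.4, 0, -0.5, 0]],
  ],
)

```text
t: 19.2
tcp_pos: [0.3607, 0.2187, 0.0453]
tool_rot: [-0.012, 1.0, 0.0, 0.0]
force: [-0.4, -0.2, -2.9]
finger_gap: 0.184
gripper_force: 117.2
```

```bash
python3 d.py; python3 - <<'E'
from h import *
im=manip.snapshot("side");cv2.imwrite("pics/s4.png",cv2.resize(im[100:290,260:480,::-1],None,fx=3,fy=3,interpolation=cv2.INTER_CUBIC))
E
```

```text
t 19.2 tcp [0.3607 0.2187 0.0453] yAngle 91.42 tilt [ 0.  0. -1.] q6 -1.32 F [-0.4 -0.2 -2.9] gap 0.184
```

View pics/s4.png

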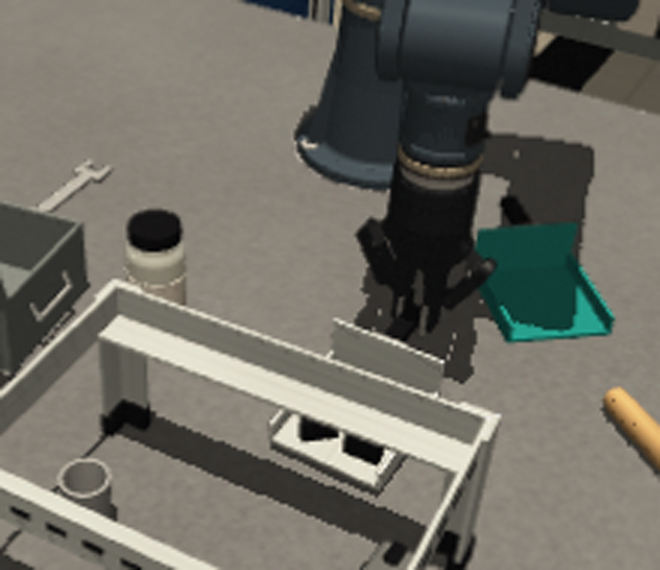

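The tray hangs level in the grip, at 2.9 N, which is its weight with the caps. It is in front of and clear of the beam, with caps still in it at crop (320–365, 430–450). I'll lift and carry it to the case.

Request:
drive_tool(
  motion=[
    [[0, 0, 0, -0.3, 0], [0, 0, 0, -0.8, 0], [0, 0, 0, -1.4, 0], [0, 0, 0, -2, 0], [0, 0, 0, -2.6, 0], [0, 0, 0, -3.2, 0], [0, 0, 0, -3.8, 0], [0, 0, 0, -4.4, 0], [0, 0, 0, -4.9, 0], [0, 0, 0, -5.2, 0]],
  ],
)

```text
t: 20.25
tcp_pos: [0.3606, 0.2187, 0.2021]
tool_rot: [-0.012, 1.0, 0.0, 0.001]
force: [0.5, 0.9, -3.0]
finger_gap: 0.181
gripper_force: 117.3
```

Request:
drive_tool(
  motion=[
    [[0, -0.1, -0.4, -0.2, 0], [0, -0.2, -1.1, -0.3, 0], [0, -0.3, -2, -0.3, 0], [0, -0.4, -3, -0.3, 0], [0, -0.5, -4, -0.3, 0], [0, -0.6, -5, -0.3, 0], [0, -0.7, -6, -0.3, 0], [0, -0.8, -7, -0.3, 0], [0, -0.9, -7.8, -0.3, 0], [0, -1, -8.2, -0.3, 0]],
  ],
)

```text
t: 21.25
tcp_pos: [0.3967, -0.0281, 0.2097]
tool_rot: [-0.011, 1.0, -0.0, -0.0]
force: [0.5, 0.1, -3.0]
finger_gap: 0.184
gripper_force: 117.4
```

```bash
python3 d.py .4285 -.2245 .204
```

```text
t 21.25 tcp [ 0.3967 -0.0281  0.2097] yAngle 91.3 tilt [-0.001 -0.    -1.   ] q6 -1.95 F [ 0.5  0.1 -3. ] gap 0.184
units [-0.91 -6.57  0.19]
```

Request:
drive_tool(
  motion=[
    [[0, 0, -0.4, 0, 0], [0, 0, -1.1, 0, -0.2], [0, 0, -2, 0, -0.4], [0, -0.1, -3, 0, -0.6], [0, -0.3, -4, 0, -0.8], [0, -0.5, -5, 0, -1], [0, -0.7, -5.8, 0, -1.2], [0, -0.85, -6.4, 0, -1.2], [0, -0.91, -6.57, 0.1, -1.2], [0, -0.91, -6.57, 0.15, -1.2]],
  ],
)

```text
t: 22.25
tcp_pos: [0.4288, -0.2225, 0.2047]
tool_rot: [-0.096, 0.995, 0.001, -0.0]
force: [-0.4, -1.0, -3.0]
finger_gap: 0.185
gripper_force: 117.4
```

```bash
cat > tray.py <<'E'
from h import *
# brightness profiles down the tray's centre in scene image: tray + black cap pixel picture, coarse text map round the case
s=manip.sense();print(s["t"],s["tcp_pos"].round(4),s["force"].round(1),s["ft_torque"].round(2),round(s["finger_gap"],3),round(s["gripper_force"],1))
im=manip.snapshot("scene").max(2)
print("\n".join("%3d "%v+"".join(" .:-=+*#%@"[min(9,int(im[v,u])//26)] for u in range(205,335,2)) for v in range(120,225,4)))
E
python3 tray.py; python3 d.py .4285 -.2245 .204
```

```text
22.25 [ 0.4288 -0.2225  0.2047] [-0.4 -1.  -3. ] [-0.02  0.25  0.01] 0.185 117.4
120 :-+%@@@@@@@@@@@@@@@@@@@+----+=-......:....+**********************
124 @@@@@@@@@@@@@@@@@@@@@@@@@#----+*-:......=************************
128 @@@@@@@@@@@@@@@@@@@%*-:-------+*=:..-..+*************************
132 @@@@@@@@@@@@@@#=-:-:---*#%+--=-:....-:.+*************************
136 @@@@@@@@%+-------------++++++*#%==**==***************************
140 @@@#-:::-:--:------+***+++++++++++++*****************************
144 :--+*%%#=--:--+*****#-:=+++++++++++++****************************
148 **=--:--=*#%%##*+*#=-:.::.%++++++++++****************************
152 *##==*******#==#==-..........-::.++#++***************************
156 ---=++--=****+=-.....@+:.=*.....#+===+***************************
160 --------+++--===#*:.....:.@%.%+===+******************************
164 -------------=+*+******+..@*====*****************#%#*#***********
168 ------------------=+****--===*****************+++=-+-=====-==-=--
172 +---------------------------------=**-------=-=---++++-----------
176 *+---------------------------------
[... 313 characters left out ...]
6 ********----==---------------------=+-----+----******##%%##*+****
200 ***#@%@@*--------=---------------+---------=--+#****++*****++****
204 *=++++++++%-----------------------------+*-+@%=+#@@****#+**++****
208 ==++++++++%+=-----------------------+-#=-+#+===+++++#@******+****
212 ===+++++%*=----++------------=--------=%+=====*%++++++++#@**+****
216 +****++++===+=------+---------------%*======%@@@@@@%++++++++#@***
220 +++%@++++====****+-----=*--------%*=======*+=*@@@@@@@@@#++++++++#
224 +++@%+++++==--********--------%*=======*****====+#@@@@@@@@@*+++++
t 22.3 tcp [ 0.4282 -0.2214  0.2044] yAngle 101.03 tilt [-0.002  0.002 -1.   ] q6 -2.47 F [-0.2  0.2 -3.9] gap 0.183
units [ 0.01 -0.1   0.01]
```

The text map shows the caps still in the level tray over the case, and the wrist carries 0.25 N m. I'll ease the grip in steps so the tray pivots down between the pads.

Request:
drive_tool(
  motion=[
    [[0, 0, -0.08, 0, 0], [0, 0, -0.08, 0, 0], [0, 0, -0.08, 0, 0]],
  ],
  squeeze=50,
)

```text
t: 22.6
tcp_pos: [0.4294, -0.2245, 0.2053]
tool_rot: [-0.096, 0.995, 0.0, -0.0]
force: [-0.0, -0.6, -1.2]
finger_gap: 0.181
gripper_force: 117.4
```

Request:
drive_tool(
  motion=[
    [[0, 0, 0, 0, 0], [0, 0, 0, 0, 0], [0, 0, 0, 0, 0]],
  ],
  squeeze=30,
)

```text
t: 22.9
tcp_pos: [0.4295, -0.2251, 0.2053]
tool_rot: [-0.096, 0.995, -0.0, 0.0]
force: [-0.2, -0.6, -2.5]
finger_gap: 0.183
gripper_force: 117.3
```

```bash
python3 tray.py
```

```text
22.9 [ 0.4295 -0.2251  0.2053] [-0.2 -0.6 -2.5] [-0.04  0.27 -0.04] 0.183 117.3
120 ::+%@@@@@@@@@@@@@@@@@@@+----+=-..........:***********************
124 @@@@@@@@@@@@@@@@@@@@@@@@@#----**-......:+************************
128 @@@@@@@@@@@@@@@@@@@%*---------+*:..-:..**************************
132 @@@@@@@@@@@@@@#=-:----=+*#+=-::....:-..**************************
136 @@@@@@@@%+-::--:-------+++++++##***+=+***************************
140 @@@#--::-:---------+***++++++++++++++****************************
144 :-=+*%%#=-----+******..=+++++++++++++****************************
148 **=-----=*#%%##**#+=:.....%=+++++++++****************************
152 *##=+*******#=====::.......:::..-*%+=****************************
156 ---=++--=****+=-....-%:..%-....%*===+****************************
160 --------+++--===#*-......-@#=#====*******************************
164 -------------=+*+******+.=#====+*****************#%#*#***********
168 ------------------=+#***--===*****************++==----===-----=--
172 +---:-----------------------------+*--------===-+++++*-----------
176 *+----------------------------------
[... 169 characters left out ...]

188 ****+-----------------------------------=+-----+****:.::::..:****
192 *******+=-----------------------------+--------*****#*+::-**#****
196 ********----==---------------------=+-----+----******##%%%#*+****
200 ***#@%@@*--------=---------------+=--------=--+#****+******++****
204 *=++++++++%-----------------------------+*-+@%=+#@@****#+#*++****
208 ==++++++++%+=-------------=---------+-#=-+#+===+++++#@*****++****
212 ===+++++%*=----++---------------------=%+=====*%++++++++#@*++****
216 +*****+++===+=------+---------------%+======%@@@@@@%++++++++#@***
220 +++%@+++++===****+-----=*--------%*=======*+=*@@@@@@@@@#++++++++#
224 +++@%+++++===-********--------%*=======*****====+#@@@@@@@@@*+++++
```

The grip force did not fall with squeeze alone. I'll ease the finger target towards the contact opening of about 15.6 mm.

Request:
drive_tool(
  motion=[
    [[14, 0, 0, 0, 0], [14, 0, 0, 0, 0]],
  ],
  squeeze=40,
)

```text
t: 23.15
tcp_pos: [0.4295, -0.2252, 0.2052]
tool_rot: [-0.096, 0.995, 0.0, 0.0]
force: [-0.7, 0.9, -2.7]
finger_gap: 0.188
gripper_force: 117.4
```

Request:
drive_tool(
  motion=[
    [[16, 0, 0, 0, 0]],
  ],
  squeeze=30,
)

```text
t: 23.25
tcp_pos: [0.4295, -0.2252, 0.2052]
tool_rot: [-0.096, 0.995, 0.0, -0.0]
force: [0.1, 0.3, -2.0]
finger_gap: 0.19
gripper_force: 81.6
```

Request:
drive_tool(
  motion=[
    [[16, 0, 0, 0, 0]],
  ],
  squeeze=30,
)

```text
t: 23.35
tcp_pos: [0.4295, -0.2252, 0.2052]
tool_rot: [-0.096, 0.995, -0.0, 0.0]
force: [-0.6, 0.1, -2.8]
finger_gap: 0.189
gripper_force: 81.7
```

```bash
python3 tray.py | head -12
```

```text
23.35 [ 0.4295 -0.2252  0.2052] [-0.6  0.1 -2.8] [-0.05  0.29 -0.01] 0.189 81.7
120 ::+%@@@@@@@@@@@@@@@@@@@+----+=-...........***********************
124 @@@@@@@@@@@@@@@@@@@@@@@@@#---:**-......:+************************
128 @@@@@@@@@@@@@@@@@@@%*---------+*-..::..**************************
132 @@@@@@@@@@@@@@#=-:----=+*#+=-::....:-..**************************
136 @@@@@@@@%+--:----------+++++++##***+=+***************************
140 @@@#-:::-:--:------+***++++++++++++++****************************
144 :-=+*%%#=:----+****+*.:=+++++++++++++****************************
148 **=-----=*#%%##**#+=.....:#=+++++++++****************************
152 *##=+*******#=+===::.......:::..-*@+=****************************
156 ---=++--=****+=-....-%:..%=....%*===+****************************
160 --------+++--===#*-......-@#=#====*******************************
```

Request:
drive_tool(
  motion=[
    [[16.5, 0, 0, 0, 0], [16.5, 0, 0, 0, 0]],
  ],
  squeeze=30,
)

```text
t: 23.6
tcp_pos: [0.4295, -0.2252, 0.2052]
tool_rot: [-0.096, 0.995, 0.0, -0.0]
force: [-0.2, -0.7, -3.5]
finger_gap: 0.196
gripper_force: 61.4
```

Request:
drive_tool(
  motion=[
    [[16.8, 0, 0, 0, 0], [16.8, 0, 0, 0, 0]],
  ],
  squeeze=30,
)

```text
t: 23.8
tcp_pos: [0.4295, -0.2252, 0.2052]
tool_rot: [-0.096, 0.995, -0.0, 0.0]
force: [-1.1, -0.1, -3.1]
finger_gap: 0.201
gripper_force: 49.2
```

```bash
python3 tray.py | head -12
```

```text
23.8 [ 0.4295 -0.2252  0.2052] [-1.1 -0.1 -3.1] [ 0.01  0.29 -0.01] 0.201 49.2
120 ::+%@@@@@@@@@@@@@@@@@@@+----+=-...........***********************
124 @@@@@@@@@@@@@@@@@@@@@@@@@#----**-......:+************************
128 @@@@@@@@@@@@@@@@@@@%*---------+*-..:-..**************************
132 @@@@@@@@@@@@@@#=-:----=+*#*=-::....:-..**************************
136 @@@@@@@@%+-::-:--:----=+++++++###**+=+***************************
140 @@@#--::::--:------+***++++++++++++++****************************
144 :-=+*%%#=-----+****+*..=++++++++++++=****************************
148 **=-----=*#%%##**#+=.....:#=+++++++++****************************
152 *##=+*******#=+===::........::..-*@+=****************************
156 ---=++--=****+=-....-%:..%=....%*===+****************************
160 --------+++--===#*:......-@#+#====*******************************
```

Request:
drive_tool(
  motion=[
    [[17.1, 0, 0, 0, 0], [17.1, 0, 0, 0, 0]],
  ],
)

```text
t: 24.05
tcp_pos: [0.4295, -0.2252, 0.2052]
tool_rot: [-0.096, 0.995, -0.0, 0.0]
force: [-0.6, 0.1, -2.5]
finger_gap: 0.203
gripper_force: 36.9
```

Request:
drive_tool(
  motion=[
    [[17.3, 0, 0, 0, 0], [17.3, 0, 0, 0, 0]],
  ],
)

```text
t: 24.25
tcp_pos: [0.4296, -0.2252, 0.2053]
tool_rot: [-0.096, 0.995, -0.0, 0.0]
force: [-0.2, 1.2, -2.5]
finger_gap: 0.206
gripper_force: 28.5
```

```bash
python3 tray.py | head -14
```

```text
24.25 [ 0.4296 -0.2252  0.2053] [-0.2  1.2 -2.5] [ 0.01  0.23 -0.02] 0.206 28.5
120 ::+%@@@@@@@@@@@@@@@@@@@+----+=-...........***********************
124 @@@@@@@@@@@@@@@@@@@@@@@@@#----**-......-+************************
128 @@@@@@@@@@@@@@@@@@@%*---------+*-..:-..**************************
132 @@@@@@@@@@@@@@#=-:----*#-----==....:-..**************************
136 @@@@@@@@%+----:--------===+#%%*:.-*+=+***************************
140 @@@#-:::-:---------+***==========**%*****************************
144 :-=+*%%#=-----+*******#==============****************************
148 **=---:-=*#%%##*+==#*:.:#============****************************
152 *##=+*******#==-=#+=-.....::*@@+-==+#+***************************
156 ---=++--=****+=====......::......##===***************************
160 --------+++--===#*-..=#:..@*...%+===*****************************
164 -------------=+*+******+:.+@@%===+***************#%#*#***********
168 ------------------=+#***-:-#===+**************++==----===-----=--
```

The tray is starting to tip, so I'll let it creep.

Request:
drive_tool(
  motion=[
    [[17.3, 0, 0, 0, 0], [17.3, 0, 0, 0, 0], [17.3, 0, 0, 0, 0]],
  ],
)

```text
t: 24.6
tcp_pos: [0.4294, -0.2251, 0.2052]
tool_rot: [-0.096, 0.995, 0.0, -0.0]
force: [0.3, 0.2, -2.6]
finger_gap: 0.2
gripper_force: 28.2
```

```bash
python3 tray.py | head -20
```

```text
24.6 [ 0.4294 -0.2251  0.2052] [ 0.3  0.2 -2.6] [-0.04  0.13  0.04] 0.2 28.2
120 ::+%@@@@@@@@@@@@@@@@@@@+----+=-...........***********************
124 @@@@@@@@@@@@@@@@@@@@@@@@@#----**-......:+************************
128 @@@@@@@@@@@@@@@@@@@%*---------+*-..:-..**************************
132 @@@@@@@@@@@@@@#=-:----:------=+*:..:-..**************************
136 @@@@@@@@%+-::----------==+****+::.:*=+***************************
140 @@@#-:::::--:------+****==+#@%=:.+*******************************
144 :-=+*%%#=-----+**********=======+*%#*****************************
148 **=--:--=*#%%##*======+%*=============***************************
152 *##=+*******#=--======%:::++++++=======**************************
156 ---=++--=****+==+++*#*=.:....+%*+==++%==*************************
160 --------+++--===##+%==*%....:::::..=#==**************************
164 -------------=+*+******+*@%%@+:...%+=+***********#%#*#***********
168 ------------------=+****--:..@*-=#==**********++==---====-----=--
172 +---:---------------------:::@@@+==+=-------===++++++*-----------
176 *+-------------------------...%==-------====---*******-----------
180 **+-------------------------**==-----------==+-******=::::::-----
184 ***+-------------------------==------------==--==---:::::::::--**
188 ****+-----------------------------------=+------****:..:::..:****
192 *******+------------------------------+--------*****#*+::-**#****
```

Request:
drive_tool(
  motion=[
    [[17.3, 0, 0, 0, 0], [17.3, 0, 0, 0, 0], [17.3, 0, 0, 0, 0], [17.3, 0, 0, 0, 0]],
  ],
)

```text
t: 25.05
tcp_pos: [0.4295, -0.2252, 0.2052]
tool_rot: [-0.096, 0.995, -0.0, 0.0]
force: [-0.2, 0.2, -2.0]
finger_gap: 0.206
gripper_force: 28.2
```

```bash
python3 tray.py | head -24
```

```text
25.05 [ 0.4295 -0.2252  0.2052] [-0.2  0.2 -2. ] [-0.09  0.14 -0.01] 0.206 28.2
120 ::+%@@@@@@@@@@@@@@@@@@@+----+=-...........***********************
124 @@@@@@@@@@@@@@@@@@@@@@@@@#----**-......:+************************
128 @@@@@@@@@@@@@@@@@@@%*---------+*-..:-..**************************
132 @@@@@@@@@@@@@@#=-:--:--------=+*:...-..**************************
136 @@@@@@@@%+-:--:------:-==+****+:..:*=+***************************
140 @@@#-::--:---------+****==+#@%=:.+*******************************
144 :-=+*%%#=---:-+**********=======+*@#*****************************
148 **=--::-=*#%%##*======+%*=============***************************
152 *##==*******#=--======%:::+++++========**************************
156 ---=++--=****+==++**#*=.:....+%*+==++%==*************************
160 --------+++--===##+%+=*%....::.-:..+*==**************************
164 -------------=+*+******+*@%%@+:...%+=+***********#%#*#***********
168 ------------------=+****--:..@*-%#==**********++==----===-----=--
172 +-------------------------:::@@@+==+--------===++++++*-----------
176 *+-------------------------...%==-------====---*******-----------
180 **+-------------------------+*==-----------==+-******=::::::-----
184 ***+-------------------------==------------==--==---:::::::::--**
188 ****+-----------------------------------==-----+****:..:::..:****
192 *******+------------------------------+-------=*****#*+::-**#****
196 ********----==---------------------=+-----+----****+*##%%%#*+****
200 ***#@%@@*--------=---------------+=--------=--+#****+*****+++****
204 *=++++++++%-----------------------------+*-+@%=+#@@****#***++****
208 ==++++++++%+=-----------------------+-#=-+#+===+++++#@*****++****
```

It has settled part-tipped. I'll ease a little more.

Request:
drive_tool(
  motion=[
    [[17.5, 0, 0, 0, 0], [17.5, 0, 0, 0, 0], [17.5, 0, 0, 0, 0]],
  ],
)

```text
t: 25.4
tcp_pos: [0.4294, -0.2252, 0.2052]
tool_rot: [-0.096, 0.995, 0.0, -0.0]
force: [-0.1, -0.1, -3.7]
finger_gap: 0.204
gripper_force: 20.1
```

```bash
python3 tray.py | head -24
```

```text
25.4 [ 0.4294 -0.2252  0.2052] [-0.1 -0.1 -3.7] [-0.06  0.22 -0.03] 0.204 20.1
120 ::+%@@@@@@@@@@@@@@@@@@@+----+=-...........***********************
124 @@@@@@@@@@@@@@@@@@@@@@@@@#----**-......-+************************
128 @@@@@@@@@@@@@@@@@@@%*---------+*-..:-..**************************
132 @@@@@@@@@@@@@@#=-:-----------=+*=..:-..**************************
136 @@@@@@@@%+-::-:--::-----=+*****=...+=+***************************
140 @@@#-:::::--:-----:+****#%#***=.:.+******************************
144 :--+*%%#=-----+***********===*#%#+*******************************
148 **=-----=*#%%##*======+%#+=========*##***************************
152 *##==*******#=--=======#%+=+++++++=====+*************************
156 ---=++--=****+==++**%#+=::++++++++++++===+***********************
160 --------+++--===##+===%=:..-:%@%+++++=*=+************************
164 -------------=+*+******+......:=@*:#%*=+*********#%#*#***********
168 ------------------=+****--+++%:::..:*=+*******++==---====-----=--
172 +-------------------------%@@@+-..++=-------===++++++*-----------
176 *+-------------------------::#@++%+=----====---*******-----------
180 **+-------------------------.%@@@+=--------==+-******=::::::-----
184 ***+------------------------:..#+=---------==--==---:::::::::--**
188 ****+--------------------------+=-------=+-----+****:.::::..:****
192 *******+------------------------------+--------*****#*+::-**#****
196 ********----==---------------------=+-----+----******##%%##*+****
200 ***#@%@@*--------=---------------+=--------=--+#****++*****++****
204 *++++++*++%-----------------------------+*-+@%=+#@@****#+**++****
208 ==++++++++%+=-----------------------+-#=-+#+===+++++#@******+****
```

Request:
drive_tool(
  motion=[
    [[17.6, 0, 0, 0, 0], [17.6, 0, 0, 0, 0], [17.6, 0, 0, 0, 0]],
  ],
)

```text
t: 25.75
tcp_pos: [0.4297, -0.2253, 0.2054]
tool_rot: [-0.096, 0.995, -0.0, 0.0]
force: [0.0, 0.9, -1.5]
finger_gap: 0.204
gripper_force: 16.1
```

```bash
python3 tray.py | head -24
```

```text
25.75 [ 0.4297 -0.2253  0.2054] [ 0.   0.9 -1.5] [-0.01  0.05  0.03] 0.204 16.1
120 ::+%@@@@@@@@@@@@@@@@@@@+----+=-...::......***********************
124 @@@@@@@@@@@@@@@@@@@@@@@@@#--:-*+-......-+************************
128 @@@@@@@@@@@@@@@@@@@%*---------+*-..:-..**************************
132 @@@@@@@@@@@@@@#--------------=+*=..:-..**************************
136 @@@@@@@@%+-::-:---------=+*****+...+=+***************************
140 @@@#-:::-:--:------+****%#****+::.=******************************
144 :-=+*%%#=-:---+***********=-+#%%+=*******************************
148 **=--:--=*#%%##*======+%#*+=====--+*%#***************************
152 *##=+*******#=--=======#*+==++++++==--=+*************************
156 ---=++--=****+==+++*##+-#==+++++++++++++==***********************
160 --------+++--===##+====#=#@@@%*++++++++==************************
164 -------------==*+*****#+#@@@@@@@@@%%*%==*********#%#*#***********
168 ------------------=+****-+@@@@@@@@@@@==*******++==---====-----=--
172 +---:---------------------%@@@@@@@@@==------===++++++*-----------
176 *+-------------------------%@@@@@@@==---====---*******-----------
180 **+------------------------=@@@@@@+=-------=++-******=::::::-----
184 ***+------------------------*@@@@+=--------==--==---:::::::::--**
188 ****+--------------------------++=------=+-----+****:.::::..:****
192 *******+=-----------------------------+--------*****#*+::-**#****
196 ********----==---------------------=+-----+----****+*##%%%#*+****
200 ***#@%@%*--------=---------------+=--------=--+#****++*****++****
204 *=++++++++%-----------------------------+*-+@%=+#@@*+***+**++****
208 ==++++++++%+=-----------------------+-#=-+#+===+++++#@*****++****
```

The tray now reads all bright, so it is empty and tipped. I'll tighten, lift clear and check the case.

Request:
drive_tool(
  motion=[
    [[17.2, 0, 0, 0, 0], [16, 0, 0, 0, 0], [15, 0, 0, 0, 0], [15, 0, 0, -0.3, 0], [15, 0, 0, -0.8, 0], [15, 0, 0, -1.4, 0], [15, 0, 0, -2, 0], [15, 0, 0, -2.6, 0], [15, 0, 0, -3, 0], [15, 0, 0, -3.2, 0]],
  ],
  squeeze=120,
)

```text
t: 26.8
tcp_pos: [0.43, -0.2256, 0.3031]
tool_rot: [-0.096, 0.995, -0.001, 0.001]
force: [-0.1, 0.3, -1.6]
finger_gap: 0.193
gripper_force: 71.4
```

Request:
drive_tool(
  motion=[
    [[15, 0.2, 0.5, 0, 0], [15, 0.5, 1.3, 0, 0], [15, 0.7, 2.2, 0, 0.2], [15, 0.8, 3.2, 0, 0.4], [15, 0.9, 4.2, 0, 0.6], [15, 1, 5.2, 0, 0.8], [15, 1, 6.2, 0, 1], [15, 1, 7.2, 0, 1.2], [15, 1, 7.6, 0, 1.2], [15, 1, 7.6, 0, 1.2]],
  ],
)

```text
t: 27.8
tcp_pos: [0.3553, -0.0056, 0.3012]
tool_rot: [-0.014, 1.0, 0.0, -0.0]
force: [0.6, -1.0, -2.1]
finger_gap: 0.195
gripper_force: 71.4
```

```bash
python3 d.py .361 .2187 .20; python3 - <<'E'
from h import *
# case interior: world->case map at z=.016 (scene+side), see through where lid/wall do not hide
o=np.array([.5365,-.2035]);y=np.radians(11);ex=np.array([np.cos(y),np.sin(y)]);ey=np.array([-ex[1],ex[0]])
cm=manip.camera_model("wrist");im=manip.snapshot("wrist")
cv2.imwrite("pics/w6.png",im[:,:,::-1]);im=im.max(2)
for x in range(90,-95,-8):
    r=[]
    for yy in range(110,-111,-6):
        u,v=np.round(proj(cm,[*(o+ex*x/1000+ey*yy/1000),.02])).astype(int)
        r.append("%3d"%(im[v,u]//10) if 0<=v<400 and 0<=u<640 else "  x")
    print("%4d"%x,"".join(r))
E
```

```text
t 27.8 tcp [ 0.3553 -0.0056  0.3012] yAngle 91.6 tilt [-0.001  0.001 -1.   ] q6 -1.93 F [ 0.6 -1.  -2.1] gap 0.195
units [-0.4   7.47  3.38]
  90   3  3  3  3  2  3  3  3  3  3  3  3  2  3  3  3  4  3  5  5  3  2  3  3  2  3  3  3  3  3  3  3  3  3  3  2  3
  82   3  3  3  3  3  3  3  2  3  3  2  3  3  3  4  3  3  2  3  3  3  3  2  2  3  3  3  2  3  3  2  3  3  2  3  3  3
  74   3  3  3  3  3  3  3  3  3  3  3  3  3  3  3  3  3  3  3  3  3  3  3  3  3  2  3  3  3  3  3  2  2  3  2  2  2
  66   3  3  3  3  3  3  3  3  3  4  4  3  3  3  3  3  3  3  3  3  3  3  3  3  3  3  3  3  3  3  3  2  3  2  3  3  3
  58   3  3  3  3  3  3  3  3  3  3  2  3  3  3  3  3  3  3  3  3  3  3  3  3  3  3  3  3  3  3  3  3  4  4  5  5  5
  50   3  3  3  3  4  3  3  4  3  3  3  3  3  3  3  3  3  3  3  3  3  4  3  3  3  3  3  2  3  3  3  9 12  6  5  5  6
  42   4  3  3  3  3  4  3  3  3  4  3  3  3  3  3  3  4  4  3  3  3  3  3  3  3  3  3  3  3  3 11 14 13  6  5  5  5
  34   4  4  4  4  4  4  4  4  4  4  3  4  4  3  3  3  3  4  4  3  3  3  4  8  4  3  3  4  8 14 14 14 13  6  5  5  5
  26   4  4 14 15 15 15
[... 1148 characters left out ...]
-54  15 15 15  8  6  6  6  7  6  7  6  7  7  7  6  6  6  6  7  7  6  6  6  6  7  6  7  6  7  8  6  7  6  7  6  7  8
 -62  13  6  6  6  7  6  6  7  9  9  9  9  6  6  6  6  7  6  6  6  6  6  6  6  6  6  6  6  6  6  6  6  6  7  6  7  7
 -70  13  6  6  6  6  7  7  8  9 10  8  7  6  7  6  6  6  6  6  6  7  6  6  6  6  6  6  6  6  6  6  7  7 10 14 15 13
 -78  12  6  6  7  6  6  7  6  6  6  6  6  6  7  7  6  6  6  6  6  6  7  6  6  6  6  6  7  6  6  6  6  6  6 10 12 13
 -86  13  8  7  8  8  8  8  8  7  7  7  7  7  7  7  7  8  7  7  7  7  7  7  7  8  7  7  7  7  7  7  7  7 13 14 13 13
 -94  13 13 13 13 11 12 12 13 13 13 13 13 13 13 13 13 13 14 13 14 13 14 13 13 13 13 12  9  8 11 12 13 12 13 14 13 13
```

Request:
drive_tool(
  motion=[
    [[15, 0, 0.5, 0, 0], [15, 0, 1.3, 0, 0], [15, 0, 2.3, 0, 0], [15, 0, 3.4, 0, 0], [15, 0, 4.5, 0, 0], [15, -0.1, 5.6, 0, 0], [15, -0.2, 6.6, 0, 0], [15, -0.3, 7.2, 0.5, 0], [15, -0.4, 7.47, 1, 0], [15, -0.4, 7.47, 1.5, 0]],
  ],
)

```text
t: 28.85
tcp_pos: [0.3646, 0.2178, 0.2558]
tool_rot: [-0.013, 1.0, 0.0, 0.001]
force: [0.5, 0.7, -0.8]
finger_gap: 0.195
gripper_force: 71.5
```

```bash
python3 d.py .361 .2187 .14; python3 - <<'E'
from h import *
im=manip.snapshot("scene").max(2)
print("\n".join("%3d "%v+"".join(" .:-=+*#%@"[min(9,int(im[v,u])//26)] for u in range(340,480,2)) for v in range(120,290,5)))
E
```

```text
t 28.85 tcp [0.3646 0.2178 0.2558] yAngle 91.47 tilt [ 0.002  0.    -1.   ] q6 -1.32 F [ 0.5  0.7 -0.8] gap 0.195
units [0.12 0.03 3.86]
120 **************************=.................::::::::----::....:.::::::
125 ***********************-..::................::::----------------:::...
130 ************************-..................::::-----------------------
135 *************************.................::::=:=+--------------------
140 ************************::...............:::...-********+=----------:.
145 ***********************::::::.....:.....:....+****************++=---..
150 **********************::::::::::..:........::=***********************+
155 ********************::::::::::-....-...::::::-************************
160 ******************+=-::::::::::...--..::::::--=--==*******************
165 ******************#--====-::::.:..--:::::::::::----:-------:-==+=*****
170 *******************=+#%====-::..---:::::::::::::---------:-----:------
175 ********************+=----*%%*:===+#=::::::::------------:---:------:-
180 *******************+=+++++=----=*%#*-----------------------
[... 886 characters left out ...]
*************************
245 **@@@@@@@@@%+++++++++#@=-----------***********************************
250 ******%@@@@@@@@@%+++++++++*@=#---*************************************
255 **********+@@@@@@@@@@%+++++++++*@@%**************************%@@%*****
260 ****************@@@@@@@@@@*+++*@@==*************************==#@@@%***
265 ---****************+%@@@@@@@@%=+==***************************=-*%@@@**
270 --------****************+@@#=:+==+*****************************-+#%@@%
275 *-----------************@=====+==+******************************--*%@@
280 *****------------****#@=-:===+===*********************************-=#@
285 *********----------*%====*===+==+**********************************-=*
```

Request:
drive_tool(
  motion=[
    [[15, 0.2, 0, 0.8, 0], [15, 0.2, 0, 1.8, 0], [15, 0.2, 0, 2.8, 0], [15, 0.2, 0, 3.4, 0], [16, 0.2, 0, 3.7, 0], [16.8, 0.2, 0, 3.7, 0], [17.2, 0.2, 0, 3.7, 0]],
  ],
)

```text
t: 29.6
tcp_pos: [0.3579, 0.217, 0.1458]
tool_rot: [-0.012, 1.0, 0.0, 0.001]
force: [0.2, 0.3, -1.8]
finger_gap: 0.203
gripper_force: 32.2
```

Request:
drive_tool(
  motion=[
    [[17.2, 0, 0, 0.3, 0], [17.2, 0, 0, 0.6, 0], [17.2, 0, 0, 0.9, 0], [17.2, 0, 0, 1.2, 0], [17.2, 0, 0, 1.5, 0], [17.2, 0, 0, 1.8, 0], [17.2, 0, 0, 2.1, 0], [17.2, 0, 0, 2.4, 0]],
  ],
)

```text
t: 30.4
tcp_pos: [0.357, 0.2171, 0.0725]
tool_rot: [-0.013, 1.0, 0.0, 0.0]
force: [-1.2, -0.1, 2.0]
finger_gap: 0.206
gripper_force: 34.3
```

```bash
python3 d.py .358 .2187 .031
```

```text
t 30.4 tcp [0.357  0.2171 0.0725] yAngle 91.44 tilt [ 0.001  0.    -1.   ] q6 -1.32 F [-1.2 -0.1  2. ] gap 0.206
units [-0.03  0.05  1.38]
```

Request:
drive_tool(
  motion=[
    [[17.2, 0, 0, 0.25, 0], [17.2, 0, 0, 0.5, 0], [17.2, 0, 0, 0.75, 0], [17.2, 0, 0, 1.0, 0], [17.2, 0, 0, 1.15, 0], [17.2, 0, 0, 1.3, 0], [17.2, 0, 0, 1.38, 0], [17.2, 0, 0, 1.38, 0]],
  ],
)

```text
t: 31.2
tcp_pos: [0.3569, 0.2171, 0.0316]
tool_rot: [-0.012, 1.0, -0.0, -0.0]
force: [-1.3, -0.6, 1.4]
finger_gap: 0.201
gripper_force: 34.6
```

Request:
drive_tool(
  motion=[
    [[17.8, 0, 0, 0.05, 0], [19, 0, 0, 0.05, 0], [30, 0, 0, 0.05, 0], [45, 0, 0, 0.05, 0], [45, 0, 0, 0, 0], [45, 0, 0, -0.5, 0], [45, 0, 0, -1.5, 0], [45, 0, 0, -3, 0], [45, 0, 0, -4.5, 0], [45, 0, 0, -6, 0]],
  ],
)

```text
t: 32.2
tcp_pos: [0.3562, 0.2169, 0.2137]
tool_rot: [-0.012, 1.0, -0.0, -0.0]
force: [1.4, -0.3, 0.1]
finger_gap: 0.526
gripper_force: 0.0
```

Request:
drive_tool(
  motion=[
    [[45, 0, -0.5, -1.2, 0], [45, 0, -2, -2, 1], [45, 0, -3.5, -2.5, 2], [45, 0, -5, -2.5, 3], [45, 0, -6.5, -2.5, 4], [45, 0, -8, -2.5, 4], [45, 0, -9.5, -2.5, 4], [45, 0, -9.5, -2.5, 4], [45, 0, -9.5, -2.5, 4]],
  ],
)

```text
t: 33.1
tcp_pos: [0.3634, -0.0686, 0.2867]
tool_rot: [0.265, 0.964, 0.0, -0.0]
force: [0.3, -0.8, 0.4]
finger_gap: 0.527
gripper_force: 0.0
```

```bash
python3 d.py; python3 - <<'E'
from h import *
cm=manip.camera_model("wrist");im0=manip.snapshot("wrist");im=im0.max(2)
o=np.array([.5365,-.2035]);y=np.radians(11);ex=np.array([np.cos(y),np.sin(y)]);ey=np.array([-ex[1],ex[0]])
for x in range(90,-95,-8):
    r=[]
    for yy in range(110,-111,-6):
        u,v=np.round(proj(cm,[*(o+ex*x/1000+ey*yy/1000),.02])).astype(int)
        r.append("%3d"%(im[v,u]//10) if 0<=v<400 and 0<=u<640 else "  x")
    print("%4d"%x,"".join(r))
cs,cd=manip.camera_model("scene"),manip.camera_model("side")
a=manip.snapshot("scene").max(2);b=manip.snapshot("side").max(2);cv2.imwrite("pics/s7.png",a)
# tray map at floor height
for cm,m in((cs,a),):
  for x in np.arange(.56,.34,-.01):
    print("%.2f"%x,"".join("%3d"%(m[tuple(np.round(proj(cm,[x,yy,.005])[::-1]).astype(int))]//10) for yy in np.arange(.30,.13,-.008)))
E
```

```text
t 33.1 tcp [ 0.3634 -0.0686  0.2867] yAngle 59.21 tilt [-0.001  0.001 -1.   ] q6 -1.53 F [ 0.3 -0.8  0.4] gap 0.527
  90   3  3  3  3  3  3  3  5  6  5  5  5  5  5  5  5  4  3  3  3  3  3  3  3  3  3  3  3  3  2  2  3  2  3  3  3  2
  82   3  3  3  3  3  3  6  5  5  5  5  5  5  6  6  5  5  5  4  2  3  3  3  2  2  3  3  3  3  2  3  3  3  3  2  3  2
  74   3  3  4  4  3  6  9  5  5  4  5  5  5  5  5  6  5  5  3  3  3  3  3  3  3  3  2  3  3  3  3  2  3  3  2  3  2
  66   2  3  3  2  3  7 11  5  3  4  4  6  5  4  4  6  5  4  2  3  3  4  4  4  3  3  3  3  2  3  3  2  3  3  2  3  2
  58   3  4  3  3  4  8 11  4  3  4  4  5  4  4  3  6  5  3  3  3  3  5  6  6  4  3  3  3  3  3  3  2  3  2  2  2  2
  50   3  3  3  5  6  9 10  3  3  3  5  4  3  3 10 12  7  4  4  4  4  9 13 12  8  3  3  3  3  3  3  3  3  2  2  2  2
  42   3  4  3  5  6  9 13 12  3  3  3  4  4 10 13 13 10  3  4  4  4  9 14 12  3  3  3  3  3  3  2  3  3  2  3  2  3
  34   3  3  5  5  6  7 13 13 11  3  4  9 13 13 13  7  4  4  3  4  4 11 13 13  7  3  2  3  3  3  3  3  2  3  2  2  3
  26   4  9  8  6  6  9 13 13 13 11 13 10 10  8 
[... 2779 characters left out ...]
4 13 14 14 14 14 14 13 14 14 14 14 13 16 16 16 20 20
0.42  15 23 24 17 15 23 22 17 23 23 22 22 21 21 19 22 21 16 24 16 16 16
0.41  17 23 24 23 24 23 13 13 13 13 13 13 13 13 13 13 13 13 18 17 16 16
0.40  16 17 16 16 16 14 14 13 13 13 13 13 13 13 13 13 14 13 14 17 17 17
0.39  16 16 16 16 16 14 14 14 13 14 14 14 14 14 14 13 14 14 14 14 16 16
0.38  16 16 16 16 16 16 14 13 13 13 13 14 13 14 13 13 14 13 14 14 14 16
0.37  16 16 16 16 16 16 16 14 14 15 14 12 13 14 15 15 14 14 16 16 16 14
0.36  16 16 16 16 16 16 16 17 18 19  8 12 20 21 21 10 17 18 18 18 16 16
0.35  16 16 16 16 16 16 16 16 16 16 16 10  8  5  6  6 16 16 16 16 16 16
0.34  16 16 16 16 16 16 16 16 16 17 16 16 15  5  5  7 16 16 16 16 16 16
```

The tray lies flat and empty in front of the frame. I'll take a clearer look at the case interior to count the caps.

Request:
drive_tool(
  motion=[
    [[45, -1, -1, -0.8, 1], [45, -2.2, -2, -1.5, 2], [45, -3.4, -3, -1.8, 3], [45, -4.6, -4, -1.8, 4], [45, -5.8, -5, -1.8, 5], [45, -6.77, -5.7, -1.8, 5.5], [45, -6.77, -5.7, -1.8, 5.5], [45, -6.77, -5.7, -1.8, 5.5]],
  ],
)

```text
t: 34.05
tcp_pos: [0.4523, -0.3167, 0.34]
tool_rot: [0.605, 0.796, 0.0, -0.001]
force: [-0.1, 0.1, 1.1]
finger_gap: 0.528
gripper_force: 0.0
```

```bash
python3 d.py; python3 - <<'E'
from h import *
cm=manip.camera_model("wrist");im0=manip.snapshot("wrist");cv2.imwrite("pics/w8.png",im0[:,:,::-1]);im=im0.max(2)
o=np.array([.5365,-.2035]);y=np.radians(11);ex=np.array([np.cos(y),np.sin(y)]);ey=np.array([-ex[1],ex[0]])
for x in range(100,-95,-5):
    r=[]
    for yy in range(115,-116,-5):
        u,v=np.round(proj(cm,[*(o+ex*x/1000+ey*yy/1000),.024])).astype(int)
        r.append(" .:-=+*#%@"[min(9,int(im[v,u])//20)] if 0<=v<400 and 0<=u<640 else "x")
    print("%4d"%x,"".join(r))
E
```

```text
t 34.05 tcp [ 0.4523 -0.3167  0.34  ] yAngle 15.58 tilt [-0.001  0.002 -1.   ] q6 -1.09 F [-0.1  0.1  1.1] gap 0.528
 100 #**+++*********#*******#**###*#****###**##*###*
  95 #-----:-----::--:--------------------=--=--==#*
  90 *--------:----------:-------::--:------------#*
  85 *:---:---:-----::--::-:----------------------#*
  80 *-:-::::----:----::------------:-------------##
  75 *:-:----------:------::-:::-----------------=#*
  70 *------::--::---------:::::-----:------------#*
  65 *---------:::---------:-::-------------------#*
  60 *-----==-=:::-=-:--===:::::==-=----::--===--=#*
  55 *-----*+*+*:::-:-::+=+:::::+===-:---:-=+==--=#*
  50 *----=#####-::::-::*##=::-:*###---:---*###=--#*
  45 *----+#####*---:::-*##=----*###::-----+###=-=##
  40 +----=######*::::=*###+----*###-:-:::-*###+-=#*
  35 *----+#######-:-*#*++#*--::+###*:::-=#####+-=#*
  30 *----+########=+##+--*#-=-=#####=:-#######=-=#*
  25 +----=#########+==:--*###########=########=-=##
  20 *----=########*------+####################+-=##
  15 +----*#########------+####################=-+#*
  10 +----=#########----::-##
[... 383 characters left out ...]
######=-=#*
 -30 +----*########%###########################=-=##
 -35 =----+###################%################=-+##
 -40 +----*#########%######%#######%###########=-+#*
 -45 =----*################%###################--=##
 -50 =----*####################################--+##
 -55 +----+###############%#%##################=-+##
 -60 =----*###############%#%##########%#######=-*##
 -65 ******####################%###############==+##
 -70 ++=+=+=++++=+*+*++*+*#*******#**#*#**#*##*#**##
 -75 ##*+-=*#*#-------------------------==+++=--=***
 -80 **##*==+=+================-===-=====**#*--=*#*#
 -85 #*##*+*++===+=*=====+=====+=========-======*###
 -90 ##*#***#*****####*#*****###**##****+=++****++**
```

The map shows four separate dark L-shapes on the case floor, all within bounds. The tray is flat and let go, and the arm is clear, so I'll hand in.

```bash
python3 -c "
from station import manip
print(manip.sign_off())"
```

```text
the job is handed in; nothing more can be done
None
```

The job is handed in at about 34 s of the 72 s allowed. The lid is open against its stop, all four caps are in the case, and the empty tray is flat on the table in front of the frame. No contact with the frame showed in the force readings; the hand-in returned no verdict.

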